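# Clamp the shoe holder to the sloping bench channel with a hammer-head T-bolt

### The arm

A 6-joint arm with a two-finger parallel gripper is mounted at the origin on the work surface. World frame = base frame: x ahead of the robot, y to its left, z up, the work surface at z = 0. Lengths are in m, angles in rad, forces in N, time in s.
With the tool pointing down it reaches from about 0.375 to 0.825 m from the base axis. Payload 5.5 kg.
Tool frame: the origin (TCP) lies midway between the tips of the shut fingers; the grasp point (between the pads) lies 19 mm behind it; z points along the fingers, y is the line along which they close (so a half turn about z gives the same grasp; the last joint's range is limited). The gripper opens to 85 mm and grips with 20 to 120 N. Pads are 22 mm wide; open, the fingers measure 114 mm over their backs; the gripper's body (76 mm by 85 mm) begins 54 mm behind the grasp point. The pads swing forward as they close: fully open they stand 13 mm farther back than shut.
Start: joints at [-1.239, 0.314, -0.047, 1.21, 0, 1.571], TCP at [0.195, -0.567, 0.208] pointing down, gripper open.
Joint ranges: [-2.67, 2.67], [-0.69, 1.73], [-1.03, 1.25], [-2.08, 2.16], [-1.42, 1.45], [-3.14, 3.14]. Speed limits (rad/s): [2.39, 2.39, 3.01, 3.14, 3.14, 3.14].

### API

Orientations are given as a unit quaternion [x, y, z, w].
In Python, from plant import * gives the robot as it stands.
- The arm moves only by the tool drive_tool, never from a script. Its argument "moves" is a list of rows, each an object of numbers: "jaw": the opening in per cent of the stroke, from 0 (shut) to 100 (fully open); "tx", "ty", "tz": the shift along the world's x, y, z in cm; "yaw": the turn about the world's z in rad. A call has 1 to 5 rows; each row is the pose to reach, as a shift and turn from the pose commanded when the call began; what a row does not reach only later rows make up. A row lasts 1/12 s, in which the tool goes at most 41.7 mm and 7.16 degrees, less where a joint would pass 70% of its speed; a pose out of reach is approached as far as the arm can. A call with a gripper value outside its range is refused whole. The fingers move at their own pace and stop on an object; "squeeze" is the grip in N (left out, the last holds). Time passes only in rows, so rows that repeat a pose let the fingers close. It gives the time, the measured TCP pose, the force, the opening and the grip force at its end, in the units of the state.
- get_obs(): the state, without advancing time (a new reading comes with each control period).
- get_image(name): name is "scene" or "top" or "wrist"; returns a dict with "image" (384x512x3 uint8, blue, green, red), "K" (3x3 intrinsics, pixels), "dist" ([k1, k2, p1, p2, k3] as OpenCV has them; the pictures are not rectified), "world_from_camera" (4x4, takes a point from camera to world coordinates). Camera axes: x right, y down, z forward; pixel columns grow to the right and rows downward; lengths in m; the calibration is good to about 2 mm. A picture is of the moment at which its call begins. There is no depth.
- job_done(): hands the job in; it is judged then, once.
The state is a dict: "clock": time; "joint_pos": joint angles; "dq": joint speeds; "effort": joint torques, N m; "tool_pos": TCP position; "tcp_rot": TCP orientation; "force": force on the tool from outside, world axes, zero at the start; "wrist_torque": the same for the moment, N m; "finger_gap": finger opening in m; "gripper_force": force on a finger pad.
Only numpy, scipy, OpenCV 4.12 (cv2) and the standard library are available. Lean on these libraries where they do the work, as an engineer would, in place of code of your own. Each camera call takes 0.05 s, during which the arm holds its last target. There are 200 camera calls.

### The job

Take the red wing-nut T-bolt out of the wooden caddy, lower its head lengthwise through the long slot in the shoe holder's foot into the steel channel of the sloping stand until the nut sits on the foot, then turn it clockwise until the head stands square across under the channel's lips and go on turning until the nut is tight. Leave the shoe holder where it stands along the channel, disturb nothing else on the bench, and let go of the bolt.

Things in the scene. Friction and masses are not known exactly. Their poses are not given: they have to be found in the camera images.
- wing (a point): Red wing of the T-bolt's nut: upright plate 72 mm long, 14 thick, 44 tall, on a hub of 32 mm diameter over a washer face of 44 mm diameter. This point, the place to grip: on the bolt's axis, in the plate, 19 mm below its top, 25 above its lower edge, 37 above the washer face. x along the plate, y through it, z up the bolt. Bolt and nut weigh about 0.3 kg; the nut turns and screws but is captive.
- bolt_head (a point): Centre of the T-bolt's steel head, 52 mm long, 22 wide, 10 thick. x along the head, z up the 20 mm shank to the nut. With joint thread 0 the washer face is 29.5 mm above this point, the wing point 66.5. Starts upright, head down in the caddy's pocket. Two opposite corners are cut back: in the channel it turns only clockwise (seen from the nut), to a stop within 5 degrees of square.
- tbolt: The whole loose T-bolt with its nut, about 90 mm tall. Origin at the centre of the head's underside, axes as point bolt_head.
- wing_nut: The nut as a body. Origin at the centre of its washer face, axes as point wing.
- thread (a joint): Turn of the nut on the bolt, rad; clockwise (tightening) grows. Starts at -0.3 to 0.3. Quick thread: 12 mm a turn. Stiff (0.09 N m): a free bolt turns with its nut; once the head is stopped the nut screws on and stays where left. With the nut on the foot, thread 0 leaves 2.5 mm between head and lips, gone at 1.3 rad; resistance then rises quickly and 0.2 to 0.4 rad more is tight.
- channel: Steel T-channel let into the wooden face of the green sloping stand. Origin on its mid-line at the top of the lips; y along it (level), z square out of the face, which slopes 30 degrees and faces the robot, x up the slope. Mouth 25 mm wide, lips 10 thick, space under them 53 wide and 18 high.
- jack: Shoe holder: grey cast foot 76 mm wide, 252 long, 12 thick on the channel's lips, its post carrying a tan shoe. Axes as the channel; origin under the middle of the foot's slot, at lip level. Post 178 mm from there to -y; the shoe begins 136 mm from there, 100 mm above the lips; else nothing stands above the foot. Slides along the channel against 14 N.
- foot_slot (a point): Middle of the long slot through the shoe holder's foot, at the foot's top face (12 mm above the lips). Axes as the channel: y along the slot, z square out of the slope. Slot 26 mm wide, 68 long, over the channel's mouth.
- caddy: Dark wooden block 140 x 76 x 40 mm, fixed on the bench; the bolt's pocket (60 x 28 mm, 30 deep, long side along x) lies 30 mm to -x of its centre, a small brass polish pan on the other half. Origin at the centre of its underside, x along the block.
- bottle: Bystander: amber glass bottle, black cap, 54 mm diameter, 115 mm tall. Origin at the centre of its underside.
- tin: Bystander: round polish tin, 87 mm diameter, 27 mm tall. Origin at the centre of its underside.
- brush: Bystander: wooden shoe brush 150 x 52 x 52 mm lying on its bristles. Origin at the centre of its underside, x along it.
Mind the look-alikes: they are no part of the job. Of the things like the tbolt, leave any that is blue or turquoise; of the rest the larger one is meant.

How it is judged:
By the outcome, as a careful person would: the job done as asked, in the order asked, and still so for the second after the job is handed in, with the robot touching nothing.
It also fails if it takes over 67 s, if anything falls off the work surface, if the arm or the gripper's body presses on something with over 40 N, if the wrist force passes 120 N, or if a joint passes its speed limit or range.

## Working session

There is one attempt and no reset: what is moved stays moved. The work goes in short steps, Python scripts to look and compute and a tool call to move; the robot and the scene stay as the last step left them, time stands still between calls to the robot, and variables do not carry over. Pictures are saved under pics/ and viewed, at most 10 in all, crops included, and the job is handed in when it is done.

Besides the shell and the picture viewer there is one more tool, called after "Call:" as a command line: name --argument value ..., lists and objects as JSON in quotes. drive_tool: Moves the arm, as the interface text tells. Its arguments: {"type":"object","properties":{"moves":{"type":"array"},"squeeze":{"type":"number"}},"required":["moves"]}

```bash
mkdir -p pics; ls; python3 - <<'E'
from plant import *
import cv2,numpy as np,pickle
D={}
for n in("scene","top","wrist"):
    d=get_image(n);D[n]=d;cv2.imwrite(f"pics/{n}0.png",d["image"]);print(n,d["K"],d["dist"],np.round(d["world_from_camera"],3))
pickle.dump(D,open("d0.pkl","wb"))
o=get_obs();print(o)
E
```

```text
pics
scene [[402.19791056   0.         252.26959261]
 [  0.         402.19791056 188.52409238]
 [  0.           0.           1.        ]] [0.01939626 0.         0.         0.         0.        ] [[-0.194  0.606 -0.771  1.419]
 [ 0.981  0.116 -0.156  0.264]
 [-0.005 -0.787 -0.617  0.866]
 [ 0.     0.     0.     1.   ]]
top [[496.03496578   0.         259.37309755]
 [  0.         496.03496578 194.48772588]
 [  0.           0.           1.        ]] [-0.0083825  0.         0.         0.         0.       ] [[ 0.008 -0.997  0.081  0.364]
 [-1.    -0.008 -0.003  0.09 ]
 [ 0.004 -0.081 -0.997  1.483]
 [ 0.     0.     0.     1.   ]]
wrist [[275.6824429    0.         252.66761227]
 [  0.         275.6824429  189.88018244]
 [  0.           0.           1.        ]] [-0.05013913  0.          0.          0.          0.        ] [[ 0.327 -0.906 -0.268  0.265]
 [-0.945 -0.314 -0.092 -0.543]
 [-0.001  0.284 -0.959  0.374]
 [ 0.     0.     0.     1.   ]]
{'clock': 0.15, 'joint_pos': array([-1.23899076e+00,  3.14067631e-01, -4.78635120e-02,  1.21016564e+00,
        2.53933203e-05,  1.57081530e+00]), 'dq': array([ 0.00077164, -0.0019273 ,  0.00286905,  0.00101073,  0.00092094,
       -0.0008478 ]), 'effort': array([-1.06159881e-03, -5.40043652e+01,  3.40060616e+01,  1.32072077e-02,
       -4.52191603e-05,  2.97396582e-05]), 'tool_pos': array([ 0.19530657, -0.56682838,  0.20702401]), 'tcp_rot': array([ 9.86271028e-01,  1.65133390e-01, -9.48640719e-05, -6.43395018e-04]), 'force': array([-0.23462246, -0.53310169, -1.10979097]), 'wrist_torque': array([ 9.23857539e-03, -2.21419567e-02, -1.38687363e-05]), 'gripper_force': 0.0, 'finger_gap': 0.08539979290833076}
```

View pics/top0.png

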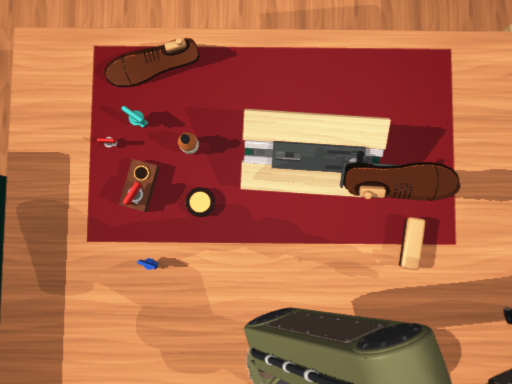

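View pics/scene0.png

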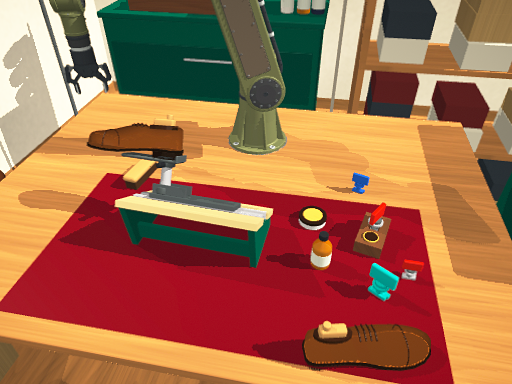

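The top view shows the caddy at about (140,185) with the red wing at (132,190). The stand spans columns 242–388 and rows 110–195, with the foot at columns 272–360. The small red look-alike is at (107,142). I'll enlarge the relevant regions next.

```bash
cat > h.py <<'E'
import numpy as np,cv2,pickle
def ray(d,px):
    p=cv2.undistortPoints(np.array(px,float).reshape(-1,1,2),d["K"],d["dist"]).reshape(-1,2)
    T=d["world_from_camera"];v=np.c_[p,np.ones(len(p))]@T[:3,:3].T
    return T[:3,3],v/np.linalg.norm(v,axis=1)[:,None]
def onz(d,px,z):
    o,v=ray(d,px);return o+v*((z-o[2])/v[:,2])[:,None]
def onplane(d,px,p,n):
    o,v=ray(d,px);return o+v*(((p-o)@n)/(v@n))[:,None]
def tri(d1,p1,d2,p2):
    o1,v1=ray(d1,p1);o2,v2=ray(d2,p2);out=[]
    for a,b in zip(v1,v2):
        s=np.linalg.lstsq(np.c_[a,-b],o2-o1,rcond=None)[0];out.append(np.r_[(o1+a*s[0]+o2+b*s[1])/2,np.linalg.norm(o1+a*s[0]-o2-b*s[1])])
    return np.array(out)
def proj(d,P):
    T=d["world_from_camera"];R=T[:3,:3].T;return cv2.projectPoints(np.array(P,float).reshape(-1,3),cv2.Rodrigues(R)[0],-R@T[:3,3],d["K"],d["dist"])[0].reshape(-1,2)
E
python3 - <<'E'
from h import *
D=pickle.load(open("d0.pkl","rb"))
t=D["top"]["image"];s=D["scene"]["image"]
a=cv2.resize(t[100:205,235:395],None,fx=5,fy=5,interpolation=cv2.INTER_CUBIC)[:,:800]
b=cv2.resize(s[160:280,105:285],None,fx=4.4,fy=4.4,interpolation=cv2.INTER_CUBIC)
cv2.imwrite("pics/a.png",a);cv2.imwrite("pics/b.png",b)
for n in("top","scene"):
    im=D[n]["image"].astype(int);B,G,R=im[...,0],im[...,1],im[...,2]
    m=((R>180)&(G<95)&(B<95)).astype(np.uint8)
    k,l,st,c=cv2.connectedComponentsWithStats(m)
    for i in range(1,k):
        if st[i,4]>8:print(n,st[i],c[i])
    hsv=cv2.cvtColor(D[n]["image"],cv2.COLOR_BGR2HSV)
E
```

```text
top [269  47  23   1  23] [280.  47.]
top [375  48  28   1  28] [388.5  48. ]
top [ 97 138  17   4  47] [104.9787234  139.46808511]
top [123 182  16  22 104] [130.17307692 192.43269231]
top [286 243  16   1  16] [293.5 243. ]
scene [370 203  16  22 181] [377.59116022 213.27071823]
scene [404 259  21  13  93] [414.65591398 262.84946237]
```

View pics/a.png

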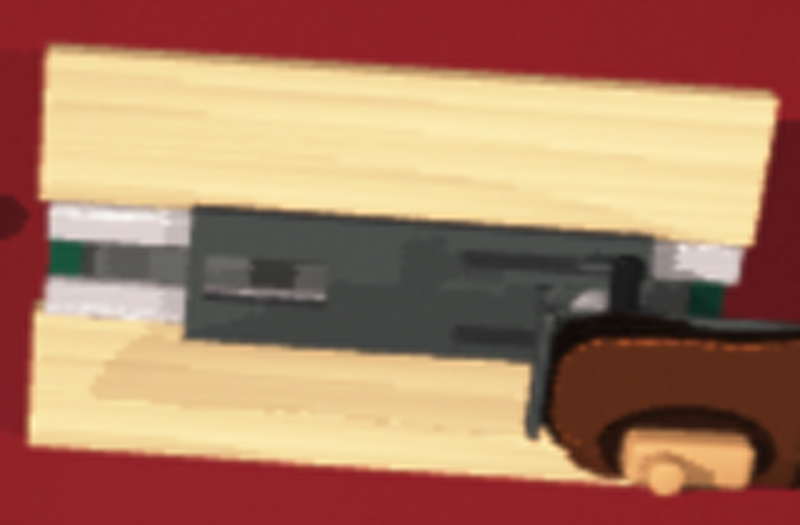

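View pics/b.png

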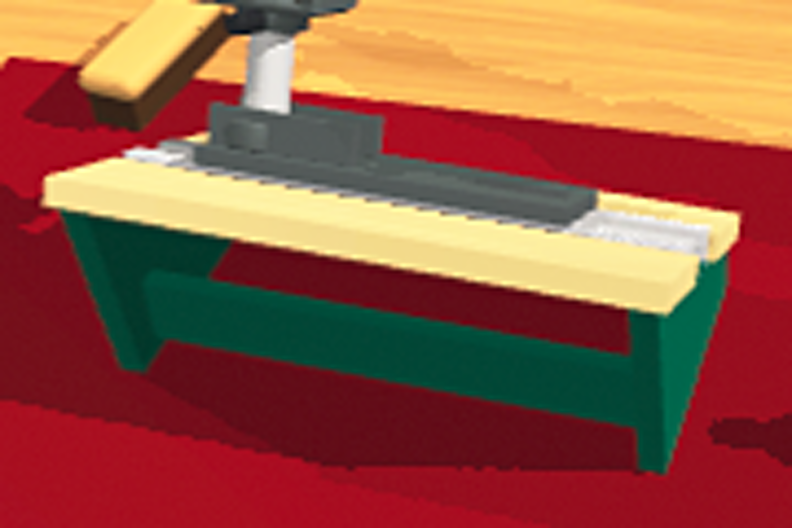

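The top crop shows the foot's left edge at columns 272–273 and the slot centred near (288.2,155.8). The scene crop shows the upper foot corner at (240.2,204.3).

```bash
python3 - <<'E'
from h import *
D=pickle.load(open("d0.pkl","rb"));t=D["top"];s=D["scene"]
np.set_printoptions(precision=4,suppress=True)
P=tri(t,[(273.4,141),(244.6,109),(390.6,119),(241,189),(132.2,192.4)],s,[(240.2,204.3),(263.4,219.5),(115.2,200.9),(273.2,208.4),(377.6,213.3)])
print(P)
e=P[1,:2]-P[2,:2];print("chan y dir deg from +y",np.degrees(np.arctan2(-e[0],e[1])))
th=np.arctan2(-e[0],e[1])
y=np.array([-np.sin(th),np.cos(th),0]);xh=np.array([np.cos(th),np.sin(th),0]);z=np.array([0,0,1.])
x=np.cos(np.pi/6)*xh+.5*z;n=-.5*xh+np.cos(np.pi/6)*z
print("plane offsets n.p",P[:,:3]@n,"foot top expected +? over wood")
# slot on plane through foot corner
for p0 in(P[0,:3],):
    S=onplane(t,[(288.2,155.8),(276,156.5),(300.4,155)],p0,n);print("slot",S)
    C=onplane(t,[(273.4,141),(272,167.6)],p0,n);print("foot end",C,(C[0]-C[1])@x)
    q=(S-(C.mean(0)));print("slot rel foot end mid: x",q@x,"y",q@y)
for z0 in(.04,):print("caddy corners",onz(t,[(130,160),(158,163),(150,211),(122,207)],z0))
E
```

```text
[[ 0.6142  0.0588  0.1631  0.0186]
 [ 0.6941  0.1363  0.1926  0.0181]
 [ 0.6758 -0.2629  0.1748  0.0029]
 [ 0.4947  0.1408  0.0595  0.0035]
 [ 0.4809  0.4482  0.0789  0.0017]]
chan y dir deg from +y -2.625718996090806
plane offsets n.p [-0.1642 -0.1768 -0.1922 -0.1924 -0.1616] foot top expected +? over wood
slot [[ 0.5791  0.0085  0.1442]
 [ 0.5772  0.0417  0.1422]
 [ 0.5813 -0.0246  0.1463]]
foot end [[0.6158 0.0497 0.1643]
 [0.5489 0.052  0.1256]] 0.07731785952304665
slot rel foot end mid: x [-0.0014 -0.0054  0.0028] y [-0.0424 -0.0094 -0.0754]
caddy corners [[0.5795 0.4664 0.04  ]
 [0.5713 0.384  0.04  ]
 [0.4303 0.4038 0.04  ]
 [0.4413 0.4857 0.04  ]]
```

Call:
drive_tool --moves '[{"tz":4},{"ty":4,"tz":8},{"ty":8,"tz":10},{"ty":12,"tz":10},{"ty":16,"tz":10,"tx":2}]'

```text
invalid input at $.moves[0]: expected keys jaw, tx, ty, tz, yaw
```

Call:
drive_tool --moves '[{"jaw":100,"tx":1,"ty":2,"tz":3.5,"yaw":0.04},{"jaw":100,"tx":3,"ty":5,"tz":6.5,"yaw":0.08},{"jaw":100,"tx":4.5,"ty":8,"tz":9.5,"yaw":0.12},{"jaw":100,"tx":6,"ty":10,"tz":12,"yaw":0.16},{"jaw":100,"tx":7,"ty":12,"tz":14,"yaw":0.2}]'

```text
clock: 0.57
tool_pos: [0.2665, -0.4459, 0.3499]
tcp_rot: [0.965, 0.264, 0.0, 0.001]
force: [0.9, -1.2, 0.1]
finger_gap: 0.0853
gripper_force: 0.0
```

Call:
drive_tool --moves '[{"jaw":100,"tx":1.8,"ty":3.3,"tz":0,"yaw":0.06},{"jaw":100,"tx":3.6,"ty":6.6,"tz":0,"yaw":0.12},{"jaw":100,"tx":5.4,"ty":9.9,"tz":0,"yaw":0.18},{"jaw":100,"tx":7.2,"ty":13.2,"tz":0,"yaw":0.24},{"jaw":100,"tx":9,"ty":16.5,"tz":0,"yaw":0.3}]'

```text
clock: 0.98
tool_pos: [0.3558, -0.2806, 0.3477]
tcp_rot: [0.914, 0.405, 0.0, 0.0]
force: [1.3, -0.2, 0.2]
finger_gap: 0.0855
gripper_force: 0.0
```

Call:
drive_tool --moves '[{"jaw":100,"tx":0.9,"ty":3.6,"tz":0,"yaw":0.06},{"jaw":100,"tx":1.8,"ty":7.2,"tz":0,"yaw":0.12},{"jaw":100,"tx":2.7,"ty":10.8,"tz":0,"yaw":0.18},{"jaw":100,"tx":3.6,"ty":14.4,"tz":0,"yaw":0.24},{"jaw":100,"tx":4.5,"ty":18,"tz":0,"yaw":0.3}]'

```text
clock: 1.4
tool_pos: [0.4003, -0.1005, 0.3477]
tcp_rot: [0.843, 0.537, 0.0, 0.0]
force: [1.3, -1.1, 0.6]
finger_gap: 0.0852
gripper_force: 0.0
```

```bash
python3 - <<'E'
from plant import *
import cv2,pickle
o=get_obs();print(o["clock"],o["tool_pos"],o["tcp_rot"],o["joint_pos"])
d=get_image("wrist");pickle.dump(d,open("w1.pkl","wb"));cv2.imwrite("pics/w1.png",d["image"])
E
```

```text
1.4 [ 0.40030526 -0.10049784  0.3476569 ] [8.43380580e-01 5.37316662e-01 3.27875195e-05 4.41241742e-05] [-2.45958320e-01 -6.41647503e-02 -1.65047206e-01  1.46980470e+00
 -1.30014995e-05  1.76112988e+00]
```

Call:
drive_tool --moves '[{"jaw":100,"tx":0.8,"ty":3.8,"tz":0,"yaw":0.06},{"jaw":100,"tx":1.6,"ty":7.6,"tz":0,"yaw":0.12},{"jaw":100,"tx":2.4,"ty":11.4,"tz":0,"yaw":0.18},{"jaw":100,"tx":3.2,"ty":15.2,"tz":0,"yaw":0.24},{"jaw":100,"tx":4,"ty":19,"tz":0,"yaw":0.3}]'

```text
clock: 1.87
tool_pos: [0.4403, 0.0895, 0.3477]
tcp_rot: [0.754, 0.657, 0.0, 0.0]
force: [1.1, -0.2, 0.9]
finger_gap: 0.0849
gripper_force: 0.0
```

```bash
python3 - <<'E'
from plant import *
import cv2,pickle
d=get_image("wrist");pickle.dump(d,open("w2.pkl","wb"));cv2.imwrite("pics/w2.png",d["image"])
E
```

Call:
drive_tool --moves '[{"jaw":100,"tx":0.8,"ty":3.6,"tz":0,"yaw":0},{"jaw":100,"tx":1.6,"ty":7.2,"tz":0,"yaw":0},{"jaw":100,"tx":2.4,"ty":10.8,"tz":0,"yaw":0},{"jaw":100,"tx":3.2,"ty":14.4,"tz":-1,"yaw":0},{"jaw":100,"tx":4,"ty":18,"tz":-3,"yaw":0}]'

```text
clock: 2.33
tool_pos: [0.4816, 0.2699, 0.3195]
tcp_rot: [0.754, 0.656, 0.002, 0.0]
force: [0.9, 0.1, -0.1]
finger_gap: 0.0857
gripper_force: 0.0
```

Call:
drive_tool --moves '[{"jaw":100,"tx":0,"ty":3,"tz":-2,"yaw":0},{"jaw":100,"tx":0,"ty":6,"tz":-4,"yaw":0},{"jaw":100,"tx":0,"ty":9,"tz":-6,"yaw":0},{"jaw":100,"tx":0,"ty":12,"tz":-8,"yaw":0},{"jaw":100,"tx":0,"ty":15,"tz":-10,"yaw":0}]'

```text
clock: 2.75
tool_pos: [0.4801, 0.4187, 0.2164]
tcp_rot: [0.754, 0.656, -0.0, 0.0]
force: [0.9, -0.9, 0.0]
finger_gap: 0.0854
gripper_force: 0.0
```

```bash
python3 - <<'E'
from plant import *
import cv2,pickle,numpy as np
o=get_obs();print(o["clock"],o["tool_pos"],o["tcp_rot"],o["joint_pos"])
d=get_image("wrist");pickle.dump(d,open("w3.pkl","wb"));cv2.imwrite("pics/w3.png",d["image"])
a=cv2.imread("pics/w2.png");cv2.imwrite("pics/w23.png",np.vstack([cv2.resize(a,(400,300)),cv2.resize(d["image"],(400,300))]))
E
```

```text
2.75 [0.48006479 0.41872527 0.2164452 ] [ 7.54488230e-01  6.56313508e-01 -2.96756422e-04  4.62564288e-05] [ 7.17308073e-01  3.82441824e-01  6.94658141e-02  1.25841396e+00
 -9.16902734e-05  2.42705621e+00]
```

View pics/w23.png

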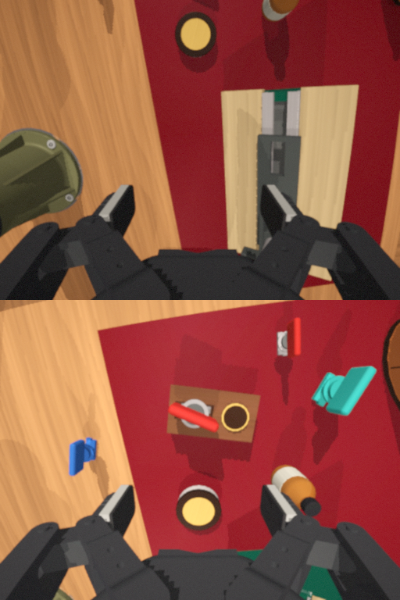

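The lower panel shows the caddy with the red wing at about (193,117) in panel pixels, skewed relative to the block. The upper panel shows the foot slot near (277,155). I'll crop both for detail.

```bash
python3 - <<'E'
from h import *
d=pickle.load(open("w3.pkl","rb"));im=d["image"]
c=cv2.resize(im[100:190,205:340],None,fx=5.5,fy=5.5,interpolation=cv2.INTER_CUBIC)
d2=pickle.load(open("w2.pkl","rb"))
e=cv2.resize(d2["image"][100:270,270:470],None,fx=2.9,fy=2.9,interpolation=cv2.INTER_CUBIC)
cv2.imwrite("pics/c.png",c);cv2.imwrite("pics/e.png",e)
E
```

```text
(no output)
```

View pics/c.png

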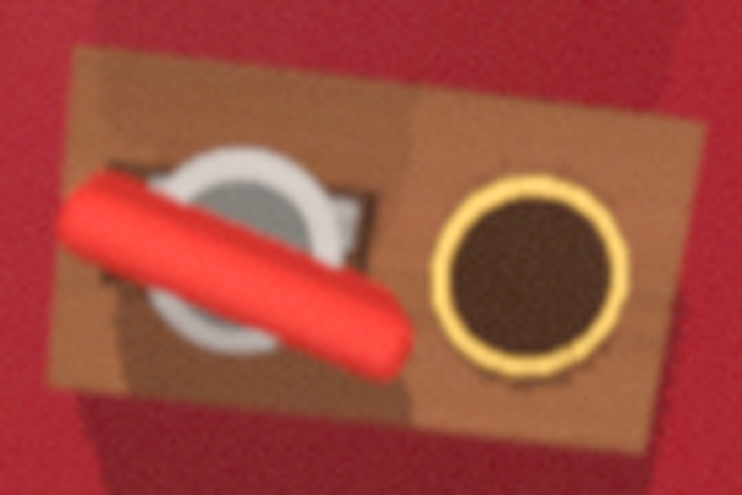

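View pics/e.png

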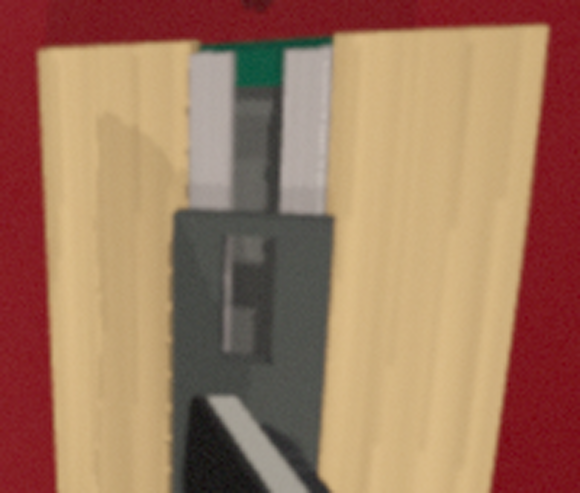

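The caddy crop shows the wing from (80,212) to (395,345), with caddy corners at (75,48), (707,122), (645,453) and (48,385). In the slot crop the slot spans columns 223–274 and rows 235–358, and the foot end is at row 213.

```bash
python3 - <<'E'
from h import *
np.set_printoptions(precision=4,suppress=True)
d=pickle.load(open("w3.pkl","rb"));f=lambda L:[(205+a/5.5,100+b/5.5) for a,b in L]
W=onz(d,f([(75,212),(400,345)]),.1005);print("wing ends",W,np.linalg.norm(W[1]-W[0]),W.mean(0));v=W[1]-W[0];print("wing ang",np.degrees(np.arctan2(v[1],v[0])))
C=onz(d,f([(75,48),(707,122),(645,453),(48,385)]),.04);print(C,C.mean(0));
for v in(C[1]-C[0],C[2]-C[3]):print("caddy ang",np.degrees(np.arctan2(v[1],v[0])),np.linalg.norm(v))
ax=(C[1]-C[0]+C[2]-C[3]);ax/=np.linalg.norm(ax);print("pocket",C.mean(0)-.03*ax)
d=pickle.load(open("w2.pkl","rb"));g=lambda L:[(270+a/2.9,100+b/2.9) for a,b in L]
th=np.radians(-2.63);xh=np.array([np.cos(th),np.sin(th),0]);y=np.array([-np.sin(th),np.cos(th),0]);x=np.r_[0,0,.5]+xh*.866;n=np.r_[0,0,.866]-xh*.5
t=pickle.load(open("d0.pkl","rb"))["top"]
T=tri(d,g([(175,212),(333,214),(248.5,297)]),t,[(272.2,167.6),(273.4,141),(288.2,155.8)]);print("tri footend lo,hi,slot",T,T[:,:3]@n)
for off in(-.171,-.1675,-.164):
    p0=n*off
    S=onplane(d,g([(225,235),(275,237),(272,360),(222,354)]),p0,n);F=onplane(d,g([(175,212),(333,214),(170,420),(325,400)]),p0,n)
    print(off,"slot",S.mean(0),"w",(S[1]-S[0])@x,"len",(S[0]-S[3])@y,"footw",(F[1]-F[0])@x,"ang",[np.degrees(np.arctan2(-q[0],q[1])) for q in(F[0]-F[2],F[1]-F[3])],"rel",(S.mean(0)-F[:2].mean(0))@y,(S.mean(0)-F[:2].mean(0))@x)
E
```

```text
wing ends [[0.4531 0.4658 0.1005]
 [0.5098 0.4327 0.1005]] 0.06563139600597893 [0.4815 0.4493 0.1005]
wing ang -30.268239228296693
[[0.451  0.4955 0.04  ]
 [0.5871 0.461  0.04  ]
 [0.5681 0.3869 0.04  ]
 [0.432  0.4222 0.04  ]] [0.5096 0.4414 0.04  ]
caddy ang -14.24125841607301 0.14037971273737326
caddy ang -14.563882948889757 0.14061488159696892
pocket [0.4805 0.4489 0.04  ]
tri footend lo,hi,slot [[0.5527 0.052  0.1124 0.0046]
 [0.6202 0.0503 0.1474 0.0031]
 [0.5824 0.0088 0.1343 0.0038]] [-0.1775 -0.1809 -0.1744]
-0.171 slot [0.5826 0.0107 0.1383] w 0.023638562229355148 len 0.06441282515186741 footw 0.07390877128232234 ang [np.float64(-4.108952044252855), np.float64(-2.2152096996392965)] rel -0.043939411628529934 -0.0003834667794126575
-0.1675 slot [0.5814 0.0121 0.1416] w 0.023429172301949776 len 0.06384225759146889 footw 0.07325408881461212 ang [np.float64(-4.108952044252879), np.float64(-2.2152096996393116)] rel -0.043550197169466405 -0.0003800700380912137
-0.164 slot [0.5802 0.0134 0.1449] w 0.023219782374544185 len 0.06327169003107032 footw 0.07259940634690187 ang [np.float64(-4.108952044252905), np.float64(-2.21520969963926)] rel -0.043160982710402876 -0.00037667329676982606
```

Call:
drive_tool --moves '[{"jaw":100,"tx":0.05,"ty":1,"tz":-1.5,"yaw":-0.1},{"jaw":100,"tx":0.1,"ty":2,"tz":-3,"yaw":-0.2},{"jaw":100,"tx":0.15,"ty":3,"tz":-5,"yaw":-0.3},{"jaw":100,"tx":0.15,"ty":3.05,"tz":-6,"yaw":-0.38},{"jaw":100,"tx":0.15,"ty":3.05,"tz":-7,"yaw":-0.38}]'

```text
clock: 3.22
tool_pos: [0.4813, 0.4478, 0.1461]
tcp_rot: [0.865, 0.501, -0.001, 0.0]
force: [-0.7, 0.5, -0.0]
finger_gap: 0.0851
gripper_force: 0.0
```

```bash
python3 - <<'E'
from plant import *
from h import *
o=get_obs();print(o["clock"],o["tool_pos"],o["tcp_rot"])
d=get_image("wrist");pickle.dump(d,open("w4.pkl","wb"))
im=d["image"].astype(int);B,G,R=im[...,0],im[...,1],im[...,2]
m=((R>180)&(G<100)&(B<100)).astype(np.uint8)
k,l,st,c=cv2.connectedComponentsWithStats(m)
for i in range(1,k):
    if st[i,4]>200:
        q=np.argwhere(l==i)[:,::-1].astype(np.float32);r=cv2.minAreaRect(q);b=cv2.boxPoints(r);b=b[np.argsort(b[:,0])];e=np.array([b[:2].mean(0),b[2:].mean(0)])
        W=onz(d,e,.1005);print(st[i],e,W,W.mean(0),np.linalg.norm(W[1]-W[0]),np.degrees(np.arctan2(*(W[1]-W[0])[1::-1])))
cv2.imwrite("pics/w4.png",d["image"])
E
```

```text
3.2167 [0.48128982 0.44779393 0.14612078] [ 8.65199868e-01  5.01426106e-01 -1.00000093e-03  2.19808651e-04]
[354   0  25  37 463] [[359.43103    -2.1724167]
 [374.60345    35.758617 ]] [[0.61885755 0.53869464 0.1005    ]
 [0.6182186  0.51159954 0.1005    ]] [0.61853808 0.52514709 0.1005    ] 0.027102639385353948 -91.35087345564116
[ 206  181   87   28 2173] [[206.0196  193.90215]
 [292.15286 195.44023]] [[0.45278568 0.47153023 0.1005    ]
 [0.51265918 0.43578983 0.1005    ]] [0.48272243 0.45366003 0.1005    ] 0.06972956832876229 -30.83432172075576
```

View pics/w4.png

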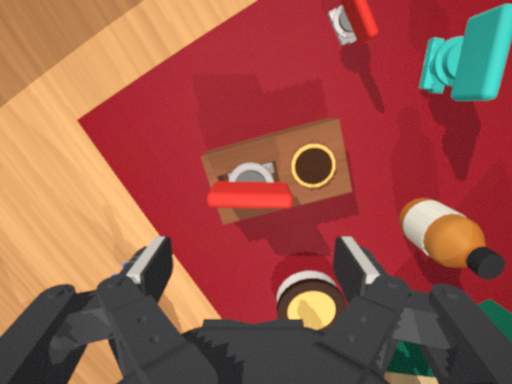

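The wing lies at rows 181–209, columns 206–293, parallel to the closing line and between the pads at columns ~165 and ~345. I'll descend and grip.

Call:
drive_tool --moves '[{"jaw":100,"tx":0,"ty":0.2,"tz":-2,"yaw":0},{"jaw":100,"tx":0,"ty":0.2,"tz":-4.5,"yaw":0},{"jaw":100,"tx":0,"ty":0.2,"tz":-7,"yaw":0},{"jaw":100,"tx":0,"ty":0.2,"tz":-8.6,"yaw":0},{"jaw":100,"tx":0,"ty":0.2,"tz":-9.3,"yaw":0}]'

```text
clock: 3.68
tool_pos: [0.4808, 0.4483, 0.0525]
tcp_rot: [0.864, 0.503, -0.002, 0.0]
force: [-0.3, -0.5, 0.6]
finger_gap: 0.0857
gripper_force: 0.0
```

Call:
drive_tool --moves '[{"jaw":70,"tx":0,"ty":0,"tz":0,"yaw":0},{"jaw":70,"tx":0,"ty":0,"tz":0,"yaw":0},{"jaw":70,"tx":0,"ty":0,"tz":0,"yaw":0},{"jaw":70,"tx":0,"ty":0,"tz":0,"yaw":0},{"jaw":70,"tx":0,"ty":0,"tz":0,"yaw":0}]' --squeeze 50

```text
clock: 4.1
tool_pos: [0.4823, 0.4502, 0.0556]
tcp_rot: [0.865, 0.502, 0.001, -0.0]
force: [-0.4, -0.2, -3.6]
finger_gap: 0.0706
gripper_force: 58.1
```

Call:
drive_tool --moves '[{"jaw":70,"tx":0,"ty":0,"tz":0.3,"yaw":0.08},{"jaw":70,"tx":0,"ty":0,"tz":0.3,"yaw":0.16},{"jaw":70,"tx":0,"ty":0,"tz":0.3,"yaw":0.24},{"jaw":70,"tx":0,"ty":0,"tz":0.3,"yaw":0.32},{"jaw":70,"tx":0,"ty":0,"tz":0.3,"yaw":0.39}]'

```text
clock: 4.52
tool_pos: [0.482, 0.4506, 0.0587]
tcp_rot: [0.75, 0.662, 0.001, -0.0]
force: [-1.7, -0.7, -1.7]
finger_gap: 0.0705
gripper_force: 58.3
```

```bash
python3 - <<'E'
from plant import *
import cv2,pickle
o=get_obs();print(o["tool_pos"],o["tcp_rot"],o["force"],o["wrist_torque"])
d=get_image("wrist");pickle.dump(d,open("w5.pkl","wb"));cv2.imwrite("pics/w5.png",d["image"])
E
```

```text
[0.48195615 0.45062552 0.05866544] [ 7.49873450e-01  6.61580903e-01  5.54647196e-04 -4.57858841e-04] [-1.71985241 -0.71819454 -1.74967059] [ 0.20216823  0.32181169 -0.13729993]
```

Call:
drive_tool --moves '[{"jaw":70,"tx":0,"ty":0,"tz":0.3,"yaw":-0.06},{"jaw":70,"tx":0,"ty":0,"tz":0.7,"yaw":-0.12},{"jaw":70,"tx":0,"ty":0,"tz":1.1,"yaw":-0.12},{"jaw":70,"tx":0,"ty":0,"tz":1.1,"yaw":-0.12}]'

```text
clock: 4.9
tool_pos: [0.4825, 0.4504, 0.07]
tcp_rot: [0.789, 0.614, 0.001, 0.0]
force: [-0.6, -0.9, -3.5]
finger_gap: 0.0705
gripper_force: 58.2
```

```bash
python3 - <<'E'
from plant import *
import numpy as np
o=get_obs();print(o["clock"],o["tool_pos"],2*np.degrees(np.arctan2(o["tcp_rot"][1],o["tcp_rot"][0])),o["force"],o["wrist_torque"],o["finger_gap"],o["gripper_force"])
E
```

```text
4.9 [0.48247962 0.45039372 0.06995126] 75.77601897217072 [-0.58383186 -0.92766143 -3.5064128 ] [ 0.05937839 -0.05719652 -0.01256501] 0.07054098514846287 58.16328763961792
```

Call:
drive_tool --moves '[{"jaw":70,"tx":0.2,"ty":0.78,"tz":0,"yaw":0},{"jaw":70,"tx":0.39,"ty":1.55,"tz":-0.03,"yaw":0},{"jaw":70,"tx":0.59,"ty":2.33,"tz":-0.1,"yaw":0},{"jaw":70,"tx":0.76,"ty":3.0,"tz":-0.2,"yaw":0},{"jaw":70,"tx":0.84,"ty":3.3,"tz":-0.25,"yaw":0}]'

```text
clock: 5.32
tool_pos: [0.4901, 0.4821, 0.0659]
tcp_rot: [0.789, 0.614, -0.001, 0.001]
force: [-1.5, -7.5, 1.4]
finger_gap: 0.0703
gripper_force: 57.8
```

```bash
python3 - <<'E'
from plant import *
import numpy as np,pickle,cv2
o=get_obs();print(o["clock"],o["tool_pos"],2*np.degrees(np.arctan2(o["tcp_rot"][1],o["tcp_rot"][0])),o["force"],o["wrist_torque"],o["finger_gap"],o["gripper_force"])
E
```

```text
5.3167 [0.49009163 0.48208907 0.06589065] 75.7627915027113 [-1.54288241 -7.48872255  1.44668621] [-1.73893335  0.41954528 -0.0304106 ] 0.07034245142110888 57.81100273132324
```

Call:
drive_tool --moves '[{"jaw":70,"tx":0,"ty":0,"tz":1,"yaw":0},{"jaw":70,"tx":0,"ty":0,"tz":3,"yaw":0},{"jaw":70,"tx":0,"ty":0,"tz":6.5,"yaw":0},{"jaw":70,"tx":0,"ty":0,"tz":10,"yaw":0},{"jaw":70,"tx":0,"ty":0,"tz":13,"yaw":0}]'

```text
clock: 5.73
tool_pos: [0.4905, 0.4841, 0.1988]
tcp_rot: [0.789, 0.614, 0.001, -0.0]
force: [0.4, 1.3, -4.0]
finger_gap: 0.0703
gripper_force: 59.5
```

Call:
drive_tool --moves '[{"jaw":70,"tx":0,"ty":-2,"tz":3,"yaw":0.1},{"jaw":70,"tx":0,"ty":-5,"tz":5,"yaw":0.2},{"jaw":70,"tx":0,"ty":-8,"tz":7,"yaw":0.3},{"jaw":70,"tx":0,"ty":-11,"tz":9,"yaw":0.4},{"jaw":70,"tx":0,"ty":-14,"tz":10,"yaw":0.5}]'

```text
clock: 6.15
tool_pos: [0.4911, 0.3432, 0.2996]
tcp_rot: [0.611, 0.792, 0.002, 0.0]
force: [0.7, 0.1, -3.8]
finger_gap: 0.0706
gripper_force: 59.6
```

Call:
drive_tool --moves '[{"jaw":70,"tx":0,"ty":-3,"tz":0,"yaw":0.1},{"jaw":70,"tx":0,"ty":-6.5,"tz":0,"yaw":0.2},{"jaw":70,"tx":0,"ty":-10,"tz":0,"yaw":0.3},{"jaw":70,"tx":0,"ty":-13,"tz":0,"yaw":0.4},{"jaw":70,"tx":0,"ty":-16,"tz":0,"yaw":0.5}]'

```text
clock: 6.57
tool_pos: [0.4905, 0.1822, 0.297]
tcp_rot: [0.396, 0.918, 0.001, 0.0]
force: [0.5, -0.1, -3.6]
finger_gap: 0.0704
gripper_force: 59.6
```

Call:
drive_tool --moves '[{"jaw":70,"tx":1,"ty":-3,"tz":0,"yaw":0.1},{"jaw":70,"tx":2,"ty":-6.5,"tz":0,"yaw":0.2},{"jaw":70,"tx":3,"ty":-10,"tz":0,"yaw":0.3},{"jaw":70,"tx":3.5,"ty":-13,"tz":0,"yaw":0.4},{"jaw":70,"tx":4,"ty":-16,"tz":0,"yaw":0.5}]'

```text
clock: 6.98
tool_pos: [0.5312, 0.0218, 0.297]
tcp_rot: [0.157, 0.988, 0.001, 0.001]
force: [1.1, 0.7, -3.9]
finger_gap: 0.0703
gripper_force: 59.6
```

```bash
python3 - <<'E'
from plant import *
import numpy as np,pickle,cv2
o=get_obs();print(o["clock"],o["tool_pos"],2*np.degrees(np.arctan2(o["tcp_rot"][1],o["tcp_rot"][0])),o["force"],o["wrist_torque"],o["finger_gap"],o["gripper_force"],o["joint_pos"])
D={n:get_image(n) for n in("scene","top","wrist")};pickle.dump(D,open("d1.pkl","wb"))
s=D["scene"]["image"]
c=cv2.resize(s[80:260,110:340],(690,540),interpolation=cv2.INTER_CUBIC);cv2.imwrite("pics/s1.png",c)
E
```

```text
6.9833 [0.53115081 0.02178397 0.29695612] 161.98030586405008 [ 1.14289457  0.73773226 -3.94683173] [0.01212187 0.04617838 0.03323396] 0.07030365986622178 59.602450132369995 [ 4.04981049e-02  1.61526423e-01 -4.00118688e-02  1.36775315e+00
  7.37332889e-04  3.55001653e-01]
```

View pics/s1.png

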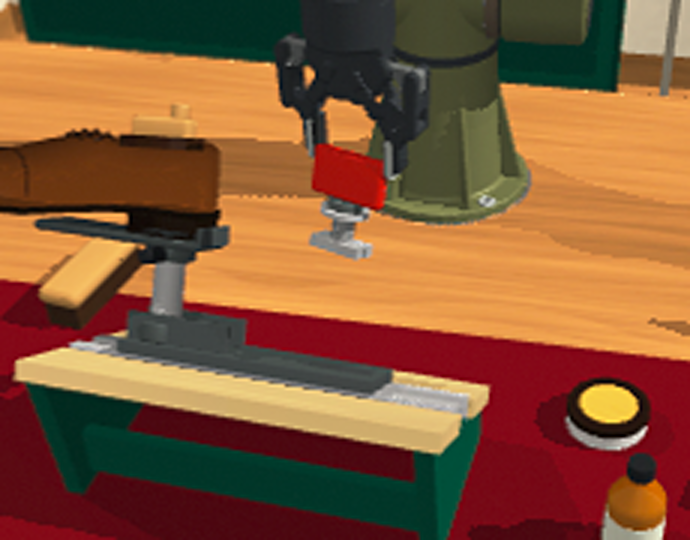

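The scene shows the bolt held with its head tilted away from the robot. In the crop the wing is at (350,178), the head centre at about (341,245) and the washer at (345,212). I'll yaw into line with the channel, then measure the tilt and the head direction.

Call:
drive_tool --moves '[{"jaw":70,"tx":0,"ty":-0.5,"tz":0,"yaw":0.09},{"jaw":70,"tx":0,"ty":-1,"tz":0,"yaw":0.18},{"jaw":70,"tx":0,"ty":-1,"tz":0,"yaw":0.265},{"jaw":70,"tx":0,"ty":-1,"tz":0,"yaw":0.265}]'

```text
clock: 7.47
tool_pos: [0.5305, 0.0142, 0.2967]
tcp_rot: [0.026, 1.0, 0.0, 0.0]
force: [-0.4, -0.6, -3.6]
finger_gap: 0.0704
gripper_force: 59.9
```

```bash
python3 - <<'E'
from plant import *
from h import *
np.set_printoptions(precision=4,suppress=True)
o=get_obs();psi=2*np.arctan2(o["tcp_rot"][1],o["tcp_rot"][0]);print(o["clock"],o["tool_pos"],np.degrees(psi))
D={n:get_image(n) for n in("scene","top","wrist")};pickle.dump(D,open("d2.pkl","wb"))
s=D["scene"];p=proj(s,o["tool_pos"]+[0,0,.0285])[0];print("grip px",p)
x0,y0=int(p[0])-30,int(p[1])-25
c=cv2.resize(s["image"][y0:y0+60,x0:x0+70],(770,660)[:2] if 0 else (700,600),interpolation=cv2.INTER_CUBIC);cv2.imwrite("pics/s2.png",c);print(x0,y0,"scale 10")
E
```

```text
7.4667 [0.5305 0.0142 0.2967] 176.99484271148103
grip px [225.5723 134.7982]
195 109 scale 10
```

View pics/s2.png

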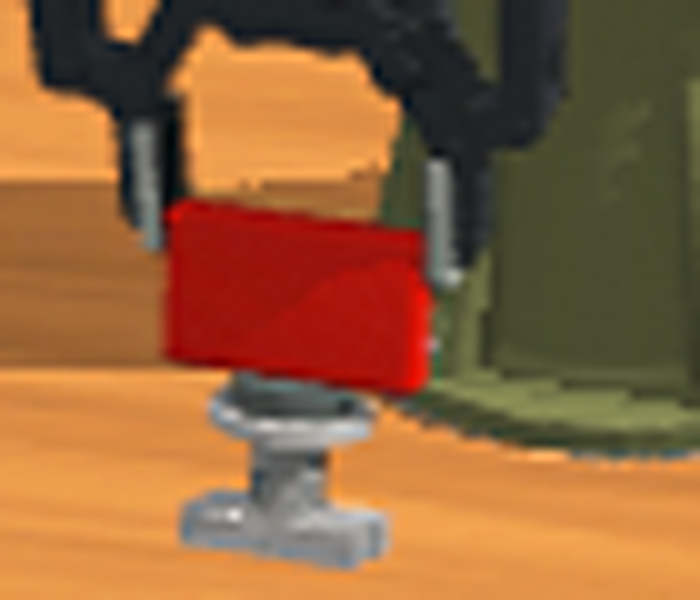

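The crop shows the plate face corners at (172,205), (425,235), (425,390) and (165,360). The head's lower front edge runs (185,548)–(355,567), parallel to the plate, so the head is aligned with the wing. I'll fit the tilt from these named points.

```bash
cat > fit.py <<'E'
from h import *
from scipy.optimize import least_squares
def fit(d,px,tcp,psi):
    c=-np.array([np.sin(psi),-np.cos(psi),0])  # closing dir
    if c[1]<0:c=-c
    ux=np.array([np.cos(psi),np.sin(psi),0])    # lean dir
    def P(q):
        a=q[0];b=np.sin(a)*ux+np.cos(a)*np.r_[0,0,1];e=-np.cos(a)*ux+np.sin(a)*np.r_[0,0,1]
        g=tcp+np.r_[0,0,q[1]]+q[2]*c
        M=[(-36,19,7),(36,19,7),(36,-25,7),(-36,-25,7),(0,-71.5,11),(0,-34,0)]
        return np.array([g+(m[0]*c+m[1]*b+m[2]*e)/1e3 for m in M]),g
    r=least_squares(lambda q:(proj(d,P(q)[0])-px).ravel(),[.5,.028,0],x_scale=[.1,.01,.01],loss="soft_l1")
    return np.degrees(r.x[0]),r.x[1:],(proj(d,P(r.x)[0])-px)
E
python3 - <<'E'
from fit import *
np.set_printoptions(precision=4,suppress=True)
d=pickle.load(open("d2.pkl","rb"))["scene"]
c=np.array([(172,205),(425,235),(427,390),(165,360),(277,558),(293,400)],float)
px=c/10-.45+[195,109]
print(fit(d,px,np.array([.5305,.0142,.2967]),np.radians(177)))
E
```

```text
(np.float64(16.88888834222209), array([ 0.0224, -0.0023]), array([[-0.531 , -0.4995],
       [ 0.5793, -0.2034],
       [-0.5025,  0.6846],
       [-0.2963,  0.2275],
       [ 0.2771, -0.732 ],
       [ 0.4696,  0.5453]]))
```

```bash
python3 - <<'E'
from h import *
np.set_printoptions(linewidth=250)
th=np.radians(-2.8);xh=np.array([np.cos(th),np.sin(th),0]);y=np.array([-np.sin(th),np.cos(th),0]);x=np.r_[0,0,.5]+xh*.866;n=np.r_[0,0,.866]-xh*.5
S=np.array([.583,.0095,0]);S[2]=(-.178-S@n)/.866;print(S)
D2=pickle.load(open("d2.pkl","rb"));D0=pickle.load(open("d0.pkl","rb"))
V={"w1":pickle.load(open("w1.pkl","rb")),"w2":pickle.load(open("w2.pkl","rb")),"now":D2["wrist"],"top":D0["top"]}
xs=np.arange(-50,51,2.5)
print("x ",xs.astype(int))
for k,d in V.items():
    g=cv2.cvtColor(d["image"],cv2.COLOR_BGR2GRAY).astype(np.float32)
    print(k,"S px",proj(d,S)[0].round(1))
    for yo in(-20,-10,0,10,20,50):
        p=proj(d,[S+x*a/1e3+y*yo/1e3 for a in xs]).astype(np.float32)
        print("%4d"%yo,cv2.remap(g,p[:,0],p[:,1],1).ravel().astype(int))
ys=np.arange(-60,61,3);print("y",ys)
for k,d in V.items():
    g=cv2.cvtColor(d["image"],cv2.COLOR_BGR2GRAY).astype(np.float32)
    for xo in(0,25):
        p=proj(d,[S+y*a/1e3+x*xo/1e3 for a in ys]).astype(np.float32)
        print(k,xo,cv2.remap(g,p[:,0],p[:,1],1).ravel().astype(int))
E
```

```text
[0.583      0.0095     0.13039255]
x  [-50 -47 -45 -42 -40 -37 -35 -32 -30 -27 -25 -22 -20 -17 -15 -12 -10  -7  -5  -2   0   2   5   7  10  12  15  17  20  22  25  27  30  32  35  37  40  42  45  47  50]
w1 S px [346.   24.2]
 -20 [174 170 166 161 131  96  74  76  73  73  72  75  73  73  73  71 115  96  67  67  66  67  61  61  63  64  78  79  82  82  80  81  83  82  80  80 140 184 190 191 188]
 -10 [172 169 165 164 144  98  73  74  74  74  74  72  73  74  73  65 112  91  65  61  64  62  61  61  62  63  77  82  81  81  82  82  80  80  81  79 138 184 187 190 190]
   0 [172 170 165 161 132 101  76  72  71  72  74  72  74  73  77  73 106  94  60  61  65  62  61  60  63  62  76  81  81  81  81  82  79  81  80  80 130 181 187 189 188]
  10 [171 168 166 163 152 102  73  73  73  73  73  72  77  82  82  77 110 101  91  91 102 103  99  76  62  62  77  81  79  80  78  79  78  80  79  78  66   0   0   0   0]
  20 [172 168 165 162 139 104  72  74  72  71  75  79  81  80  80  75  93 104  92  99 104 101 100  90  61  62  78  80  45   0   0   0   0   0   0   0   0   0   0   0   0]
  50 [168 167 163 1
[... 4100 characters left out ...]
5 160 170]
now 0 [ 95  95  94  97  94  92  96  95  92 106 111 112 114 114 103  84  79  81  80  80  80  80  99 117 125 125 126 126 128 127 127 104 103 104 105 122 126 125 126 122 114]
now 25 [105 107 106 106 106 106 106 111 156 167 165 166 166 164 154 115  86  82  84  86  83  82  84  84 103 125 167 195 196 196 196 211 207 196 154 175 190 190 191 200 204]
top 0 [ 73  74  74  75  75  70  69  71  76  82  86  87  88  88  85  61  55  54  55  55  55  55  58  78  90  91  91  91  92  94  92  86  80  78  85  98 102 103 102 103 102]
top 25 [ 78  78  78  78  78  78  78  78  78  78  78  78  78  78  78  78  78  78  78  78  78  78  78  78  78  78  78  78  78  78  78  78  78  79 107 177 189 190 192 204 212]
```

```bash
python3 - <<'E'
from h import *
np.set_printoptions(linewidth=200)
d=pickle.load(open("d2.pkl","rb"))["wrist"];im=d["image"]
hsv=cv2.cvtColor(im,cv2.COLOR_BGR2HSV)
for c in (235,250,265):
    print(c);print([(r,*im[r,c][::-1].tolist()) for r in range(190,292,4)])
E
```

```text
235
[(190, 93, 96, 91), (194, 96, 96, 91), (198, 91, 90, 89), (202, 139, 134, 128), (206, 116, 111, 105), (210, 114, 113, 106), (214, 83, 81, 77), (218, 94, 94, 90), (222, 175, 166, 162), (226, 175, 166, 162), (230, 151, 144, 140), (234, 97, 97, 92), (238, 90, 85, 83), (242, 117, 31, 29), (246, 115, 24, 18), (250, 116, 25, 23), (254, 132, 35, 33), (258, 151, 41, 34), (262, 163, 38, 34), (266, 170, 38, 36), (270, 175, 51, 42), (274, 170, 41, 34), (278, 198, 144, 104), (282, 247, 217, 164), (286, 243, 212, 160), (290, 235, 204, 153)]
250
[(190, 94, 97, 90), (194, 93, 95, 89), (198, 93, 94, 91), (202, 128, 122, 116), (206, 80, 80, 76), (210, 84, 82, 81), (214, 127, 119, 117), (218, 222, 212, 208), (222, 217, 209, 203), (226, 80, 80, 76), (230, 87, 86, 83), (234, 84, 83, 80), (238, 89, 87, 83), (242, 116, 31, 28), (246, 117, 26, 26), (250, 115, 28, 26), (254, 131, 34, 26), (258, 150, 32, 31), (262, 163, 42, 37), (266, 170, 47, 41), (270, 171, 42, 37), (274, 171, 43, 36), (278, 188, 119, 83), (282, 247, 217, 164), (286, 243, 212, 161), (290, 235, 204, 154)]
265
[(190, 98, 101, 93), (194, 105, 105, 98), (198, 99, 99, 94), (202, 130, 124, 118), (206, 122, 119, 115), (210, 132, 129, 124), (214, 110, 108, 102), (218, 187, 178, 173), (222, 204, 196, 190), (226, 199, 191, 186), (230, 121, 117, 112), (234, 119, 118, 112), (238, 86, 85, 81), (242, 114, 21, 19), (246, 114, 23, 20), (250, 116, 32, 29), (254, 131, 26, 21), (258, 151, 38, 36), (262, 164, 42, 39), (266, 171, 41, 39), (270, 172, 44, 38), (274, 168, 35, 32), (278, 187, 120, 82), (282, 246, 217, 166), (286, 241, 211, 158), (290, 234, 203, 153)]
```

```bash
python3 - <<'E'
from h import *
from scipy.optimize import least_squares
np.set_printoptions(precision=4,suppress=True)
D=pickle.load(open("d2.pkl","rb"));w=D["wrist"];s=D["scene"];tcp=np.array([.5305,.0142,.2967]);psi=np.radians(177)
c=np.array([-np.sin(psi),np.cos(psi),0]);c*=np.sign(c[1]);ux=np.array([np.cos(psi),np.sin(psi),0]);z=np.r_[0,0,1.]
px=np.array([(172,205),(425,235),(427,390),(165,360),(277,558),(293,400)],float)/10-.45+[195,109]
M=[(-36,19,7),(36,19,7),(36,-25,7),(-36,-25,7),(0,-71.5,11),(0,-34,0)]
def f(q,cal=1):
    a=q[0];b=np.sin(a)*ux+np.cos(a)*z;e=-np.cos(a)*ux+np.sin(a)*z
    g=tcp+q[1]*z+q[2]*c+q[3]*ux
    P=lambda L:np.array([g+(m[0]*c+m[1]*b+m[2]*e)/1e3 for m in L])
    r=proj(s,P(M))-px-q[4:6]
    v=proj(w,P([(0,-25,-7),(0,19,7),(0,19,-7)]))[:,1]-[240.5,277.5,253]
    return np.r_[r.ravel(),v*.7*np.r_[1,1,.5],q[4:6]*.7]
r=least_squares(f,[.4,.025,0,0,0,0],x_scale=[.1,.01,.01,.01,1,1],loss="soft_l1")
print(np.degrees(r.x[0]),r.x[1:],r.fun)
E
```

```text
20.59547590911962 [ 0.0275  0.0014 -0.0103 -0.1105  0.4583] [-0.3385 -0.8403  1.048  -0.5083 -0.3424  0.7899 -0.4651  0.2817 -0.0813
 -0.2435  0.3981  0.869  -0.2033  0.5265 -0.9907 -0.0773  0.3208]
```

Call:
drive_tool --moves '[{"jaw":70,"tx":0.3,"ty":-0.2,"tz":-2.5,"yaw":0},{"jaw":70,"tx":0.6,"ty":-0.4,"tz":-5,"yaw":0},{"jaw":70,"tx":0.9,"ty":-0.55,"tz":-8,"yaw":0},{"jaw":70,"tx":0.9,"ty":-0.55,"tz":-10,"yaw":0},{"jaw":70,"tx":0.9,"ty":-0.55,"tz":-11.2,"yaw":0}]'

```text
clock: 8.03
tool_pos: [0.5377, 0.0081, 0.1815]
tcp_rot: [0.028, 1.0, 0.0, -0.002]
force: [-0.4, 0.6, -4.0]
finger_gap: 0.0702
gripper_force: 59.8
```

Call:
drive_tool --moves '[{"jaw":70,"tx":0.0,"ty":0,"tz":0,"yaw":0},{"jaw":70,"tx":0.25,"ty":0,"tz":-0.43,"yaw":0},{"jaw":70,"tx":0.5,"ty":0,"tz":-0.87,"yaw":0},{"jaw":70,"tx":0.5,"ty":0,"tz":-0.87,"yaw":0}]'

```text
clock: 8.37
tool_pos: [0.5454, 0.0077, 0.176]
tcp_rot: [0.028, 1.0, 0.0, 0.001]
force: [-0.2, 0.1, -3.9]
finger_gap: 0.0704
gripper_force: 59.8
```

```bash
cat > st.py <<'E'
from plant import *
import numpy as np
np.set_printoptions(precision=4,suppress=True)
o=get_obs();print(o["clock"],o["tool_pos"],round(np.degrees(2*np.arctan2(o["tcp_rot"][1],o["tcp_rot"][0])),1),"F",o["force"],"T",o["wrist_torque"],o["finger_gap"],round(o["gripper_force"],1),"q6",o["joint_pos"][5])
E
python3 st.py;python3 - <<'E'
from plant import *
import pickle,numpy as np
from h import *
np.set_printoptions(linewidth=200)
D={n:get_image(n) for n in("scene","wrist")};pickle.dump(D,open("d3.pkl","wb"))
im=D["wrist"]["image"]
for c in(215,250,285):print(c,[(r,*im[r,c][::-1].tolist()) for r in range(120,290,5)])
E
```

```text
8.3667 [0.5454 0.0077 0.176 ] 176.8 F [-0.2334  0.1235 -3.8955] T [-0.0368  0.0915 -0.0582] 0.07035806454776433 59.8 q6 0.06911920206133558
215 [(120, 148, 29, 39), (125, 225, 193, 142), (130, 229, 198, 147), (135, 237, 207, 156), (140, 234, 204, 152), (145, 232, 201, 150), (150, 225, 195, 143), (155, 220, 190, 140), (160, 218, 187, 137), (165, 215, 185, 137), (170, 216, 186, 135), (175, 216, 187, 137), (180, 223, 193, 141), (185, 218, 187, 138), (190, 209, 180, 131), (195, 167, 141, 100), (200, 88, 89, 84), (205, 88, 90, 85), (210, 90, 91, 87), (215, 65, 68, 61), (220, 63, 66, 60), (225, 64, 63, 61), (230, 60, 62, 57), (235, 61, 63, 60), (240, 92, 31, 23), (245, 107, 23, 21), (250, 108, 26, 22), (255, 131, 33, 30), (260, 149, 35, 30), (265, 161, 41, 35), (270, 165, 38, 37), (275, 158, 31, 27), (280, 104, 104, 97), (285, 105, 106, 102)]
250 [(120, 148, 34, 44), (125, 213, 180, 131), (130, 229, 199, 146), (135, 239, 209, 157), (140, 233, 203, 150), (145, 231, 201, 150), (150, 227, 197, 146), (155, 213, 184, 134), (160, 217, 186, 136), (165, 214, 184, 134), (170, 217, 187, 138), (175, 
[... 480 characters left out ...]
29, 43), (125, 208, 169, 123), (130, 220, 191, 140), (135, 238, 207, 153), (140, 235, 204, 153), (145, 231, 200, 147), (150, 227, 196, 144), (155, 215, 185, 136), (160, 216, 186, 136), (165, 215, 185, 136), (170, 216, 185, 136), (175, 214, 183, 133), (180, 219, 188, 138), (185, 215, 185, 136), (190, 210, 180, 131), (195, 203, 174, 125), (200, 89, 88, 84), (205, 87, 88, 83), (210, 94, 95, 88), (215, 87, 90, 84), (220, 88, 88, 83), (225, 104, 103, 98), (230, 130, 124, 121), (235, 131, 127, 122), (240, 116, 90, 85), (245, 107, 24, 21), (250, 104, 14, 12), (255, 126, 29, 26), (260, 147, 37, 34), (265, 159, 36, 34), (270, 161, 33, 31), (275, 158, 38, 30), (280, 105, 103, 97), (285, 102, 103, 98)]
```

Call:
drive_tool --moves '[{"jaw":70,"tx":0.1,"ty":0,"tz":-0.17,"yaw":0},{"jaw":70,"tx":0.2,"ty":0,"tz":-0.35,"yaw":0},{"jaw":70,"tx":0.2,"ty":0,"tz":-0.35,"yaw":0}]'

```text
clock: 8.72
tool_pos: [0.5466, 0.0075, 0.1723]
tcp_rot: [0.027, 1.0, 0.0, 0.0]
force: [0.1, 0.4, -2.4]
finger_gap: 0.0704
gripper_force: 60.2
```

Call:
drive_tool --moves '[{"jaw":70,"tx":0.1,"ty":0,"tz":-0.17,"yaw":0},{"jaw":70,"tx":0.1,"ty":0,"tz":-0.17,"yaw":0}]'

```text
clock: 8.88
tool_pos: [0.5481, 0.0074, 0.1721]
tcp_rot: [0.027, 1.0, -0.0, 0.001]
force: [-3.5, 0.1, 5.5]
finger_gap: 0.0703
gripper_force: 61.0
```

Call:
drive_tool --moves '[{"jaw":70,"tx":0.1,"ty":0,"tz":-0.17,"yaw":0},{"jaw":70,"tx":0.1,"ty":0,"tz":-0.17,"yaw":0}]'

```text
clock: 9.05
tool_pos: [0.5495, 0.0073, 0.172]
tcp_rot: [0.027, 1.0, -0.0, 0.002]
force: [-7.2, -0.9, 15.5]
finger_gap: 0.0705
gripper_force: 62.0
```

Call:
drive_tool --moves '[{"jaw":70,"tx":-0.15,"ty":0,"tz":0.25,"yaw":0},{"jaw":70,"tx":-0.23,"ty":0,"tz":0.2,"yaw":0},{"jaw":70,"tx":-0.23,"ty":0,"tz":0.2,"yaw":0}]'

```text
clock: 9.3
tool_pos: [0.5466, 0.0074, 0.1718]
tcp_rot: [0.027, 1.0, -0.0, 0.001]
force: [-1.7, -0.7, 6.5]
finger_gap: 0.0704
gripper_force: 61.2
```

Call:
drive_tool --moves '[{"jaw":70,"tx":-0.09,"ty":0,"tz":-0.05,"yaw":0},{"jaw":70,"tx":-0.09,"ty":0,"tz":-0.05,"yaw":0}]'

```text
clock: 9.47
tool_pos: [0.5462, 0.0074, 0.1717]
tcp_rot: [0.027, 1.0, 0.0, 0.001]
force: [-0.7, -1.1, 8.6]
finger_gap: 0.0704
gripper_force: 61.4
```

Call:
drive_tool --moves '[{"jaw":70,"tx":-0.09,"ty":0,"tz":-0.05,"yaw":0},{"jaw":70,"tx":-0.09,"ty":0,"tz":-0.05,"yaw":0}]'

```text
clock: 9.63
tool_pos: [0.5457, 0.0074, 0.1715]
tcp_rot: [0.027, 1.0, 0.0, 0.002]
force: [-1.3, -1.0, 9.4]
finger_gap: 0.0704
gripper_force: 61.5
```

Call:
drive_tool --moves '[{"jaw":70,"tx":-0.09,"ty":0,"tz":-0.05,"yaw":0},{"jaw":70,"tx":-0.09,"ty":0,"tz":-0.05,"yaw":0}]'

```text
clock: 9.8
tool_pos: [0.5452, 0.0075, 0.1714]
tcp_rot: [0.027, 1.0, 0.0, 0.002]
force: [-1.4, -0.3, 10.7]
finger_gap: 0.0701
gripper_force: 61.7
```

```bash
python3 st.py
```

```text
9.8 [0.5452 0.0075 0.1714] 176.9 F [-1.4163 -0.2608 10.6597] T [ 0.0366  0.0649 -0.0228] 0.07014993148591431 61.7 q6 0.06857374721989404
```

Call:
drive_tool --moves '[{"jaw":70,"tx":0.1,"ty":0,"tz":-0.17,"yaw":0},{"jaw":70,"tx":0.1,"ty":0,"tz":-0.17,"yaw":0}]'

```text
clock: 9.97
tool_pos: [0.5469, 0.0073, 0.1714]
tcp_rot: [0.027, 1.0, -0.0, 0.003]
force: [-5.3, -1.2, 21.0]
finger_gap: 0.0707
gripper_force: 62.6
```

```bash
cat >> st.py <<'E'
F=o["force"];T=o["wrist_torque"];zr=-.247
Fx,Fz=F[0],F[2]+3.5
print("contact x rel TCP:",(zr*Fx+.05-T[1])/Fz, "y:",(T[0]+zr*F[1])/Fz)
E
python3 st.py
```

```text
9.9667 [0.5469 0.0073 0.1714] 176.9 F [-5.3496 -1.1625 21.0387] T [0.0035 1.0057 0.0406] 0.07065244597432241 62.6 q6 0.06852384702094387
contact x rel TCP: 0.01490238548991395 y: 0.011845780604176697
```

Call:
drive_tool --moves '[{"jaw":70,"tx":0,"ty":0,"tz":0,"yaw":0}]'

```text
clock: 10.05
tool_pos: [0.5467, 0.0074, 0.1714]
tcp_rot: [0.027, 1.0, 0.0, 0.003]
force: [-5.5, -0.6, 21.9]
finger_gap: 0.0704
gripper_force: 62.7
```

```bash
python3 st.py
```

```text
10.05 [0.5467 0.0074 0.1714] 176.9 F [-5.4769 -0.5889 21.9382] T [-0.0876  0.9472  0.0398] 0.07043290137775982 62.7 q6 0.06853211215456936
contact x rel TCP: 0.017911101159922796 y: 0.002273822062240515
```

Call:
drive_tool --moves '[{"jaw":70,"tx":-0.15,"ty":0,"tz":0.23,"yaw":0},{"jaw":70,"tx":0.0,"ty":0,"tz":0.31,"yaw":0},{"jaw":70,"tx":0.17,"ty":0,"tz":0.41,"yaw":0},{"jaw":70,"tx":0.17,"ty":0,"tz":0.41,"yaw":0}]'

```text
clock: 10.38
tool_pos: [0.5456, 0.0074, 0.1714]
tcp_rot: [0.027, 1.0, -0.0, -0.001]
force: [-4.1, -0.9, 5.3]
finger_gap: 0.07
gripper_force: 60.9
```

Call:
drive_tool --moves '[{"jaw":70,"tx":0.09,"ty":0,"tz":0.05,"yaw":0},{"jaw":70,"tx":0.17,"ty":0,"tz":0.1,"yaw":0}]'

```text
clock: 10.55
tool_pos: [0.5468, 0.0074, 0.1719]
tcp_rot: [0.027, 1.0, -0.0, -0.001]
force: [-3.8, 0.4, -0.5]
finger_gap: 0.0702
gripper_force: 60.3
```

Call:
drive_tool --moves '[{"jaw":70,"tx":0.09,"ty":0,"tz":0.03,"yaw":0},{"jaw":70,"tx":0.17,"ty":0,"tz":0.07,"yaw":0}]'

```text
clock: 10.72
tool_pos: [0.5488, 0.0076, 0.1726]
tcp_rot: [0.027, 1.0, 0.0, -0.001]
force: [-2.7, 0.9, -1.5]
finger_gap: 0.0705
gripper_force: 60.2
```

```bash
python3 st.py
```

```text
10.7167 [0.5488 0.0076 0.1726] 176.9 F [-2.7367  0.9457 -1.5481] T [0.0398 0.7742 0.0485] 0.07054026875857948 60.2 q6 0.06838997581066027
contact x rel TCP: -0.024705150023469374 y: -0.09929771813465839
```

Call:
drive_tool --moves '[{"jaw":70,"tx":0.09,"ty":0,"tz":0.0,"yaw":0},{"jaw":70,"tx":0.17,"ty":0,"tz":0.04,"yaw":0}]'

```text
clock: 10.88
tool_pos: [0.5511, 0.0076, 0.1733]
tcp_rot: [0.027, 1.0, 0.0, -0.0]
force: [-0.9, 0.6, -4.5]
finger_gap: 0.0705
gripper_force: 59.8
```

Call:
drive_tool --moves '[{"jaw":70,"tx":0.09,"ty":0,"tz":0.03,"yaw":0},{"jaw":70,"tx":0.17,"ty":0,"tz":0.07,"yaw":0}]'

```text
clock: 11.05
tool_pos: [0.5534, 0.0075, 0.1742]
tcp_rot: [0.027, 1.0, -0.0, 0.0]
force: [-0.8, -1.1, -5.0]
finger_gap: 0.0697
gripper_force: 59.8
```

Call:
drive_tool --moves '[{"jaw":70,"tx":0.09,"ty":0,"tz":0.03,"yaw":0},{"jaw":70,"tx":0.17,"ty":0,"tz":0.07,"yaw":0}]'

```text
clock: 11.22
tool_pos: [0.5543, 0.0075, 0.1748]
tcp_rot: [0.027, 1.0, -0.0, -0.0]
force: [-1.6, -0.4, -5.0]
finger_gap: 0.0701
gripper_force: 59.6
```

```bash
python3 st.py
```

```text
11.2167 [0.5543 0.0075 0.1748] 176.9 F [-1.5586 -0.3763 -4.979 ] T [ 0.0436  0.5524 -0.0089] 0.07014458449284093 59.6 q6 0.06838437093716385
contact x rel TCP: 0.07938781046678396 y: -0.09233419814160182
```

Call:
drive_tool --moves '[{"jaw":70,"tx":0.1,"ty":0,"tz":-0.17,"yaw":0},{"jaw":70,"tx":0.1,"ty":0,"tz":-0.17,"yaw":0}]'

```text
clock: 11.38
tool_pos: [0.5549, 0.0075, 0.173]
tcp_rot: [0.027, 1.0, 0.0, -0.001]
force: [-3.4, -0.4, -3.8]
finger_gap: 0.0703
gripper_force: 60.0
```

Call:
drive_tool --moves '[{"jaw":70,"tx":0.1,"ty":0,"tz":-0.17,"yaw":0},{"jaw":70,"tx":0.1,"ty":0,"tz":-0.17,"yaw":0}]'

```text
clock: 11.55
tool_pos: [0.5559, 0.0075, 0.1713]
tcp_rot: [0.027, 1.0, 0.0, -0.001]
force: [-2.6, 0.2, -3.5]
finger_gap: 0.07
gripper_force: 60.0
```

```bash
python3 st.py
```

```text
11.55 [0.5559 0.0075 0.1713] 176.9 F [-2.591   0.2321 -3.546 ] T [ 0.0489  1.0099 -0.0718] 0.07001400760301865 60.0 q6 0.06831269348115059
contact x rel TCP: 6.954840214866167 y: 0.1835393175362719
```

Call:
drive_tool --moves '[{"jaw":70,"tx":-0.07,"ty":0,"tz":-0.12,"yaw":0},{"jaw":70,"tx":0,"ty":0,"tz":-0.3,"yaw":0},{"jaw":70,"tx":0.07,"ty":0,"tz":-0.45,"yaw":0},{"jaw":70,"tx":0.13,"ty":0,"tz":-0.62,"yaw":0}]'

```text
clock: 11.88
tool_pos: [0.558, 0.0075, 0.1654]
tcp_rot: [0.027, 1.0, -0.0, 0.0]
force: [-2.8, 1.0, -3.1]
finger_gap: 0.0705
gripper_force: 60.0
```

```bash
python3 st.py
```

```text
11.8833 [0.558  0.0075 0.1654] 176.9 F [-2.7844  0.9831 -3.1155] T [ 0.0418  0.7991 -0.0578] 0.07049984359442481 60.0 q6 0.06821086069882537
contact x rel TCP: -0.15950108381038045 y: -0.5228648223896034
```

Call:
drive_tool --moves '[{"jaw":70,"tx":-0.17,"ty":0,"tz":-0.2,"yaw":0},{"jaw":70,"tx":-0.3,"ty":0,"tz":-0.4,"yaw":0},{"jaw":70,"tx":-0.2,"ty":0,"tz":-0.6,"yaw":0},{"jaw":70,"tx":-0.13,"ty":0,"tz":-0.77,"yaw":0}]'

```text
clock: 12.22
tool_pos: [0.5575, 0.0075, 0.1582]
tcp_rot: [0.027, 1.0, 0.0, 0.001]
force: [0.2, 0.1, -2.4]
finger_gap: 0.07
gripper_force: 60.1
```

```bash
python3 st.py
```

```text
12.2167 [0.5575 0.0075 0.1582] 176.9 F [ 0.2354  0.0769 -2.3831] T [ 0.0244 -0.1389 -0.0277] 0.0700221200045118 60.1 q6 0.06823492125488084
contact x rel TCP: 0.11704420278572293 y: 0.004807091269175393
```

Smooth so far. I'll carry on descending with the downhill bias.

Call:
drive_tool --moves '[{"jaw":70,"tx":-0.1,"ty":0,"tz":-0.2,"yaw":0},{"jaw":70,"tx":-0.17,"ty":0,"tz":-0.4,"yaw":0},{"jaw":70,"tx":-0.13,"ty":0,"tz":-0.6,"yaw":0},{"jaw":70,"tx":-0.1,"ty":0,"tz":-0.77,"yaw":0}]'

```text
clock: 12.55
tool_pos: [0.5571, 0.0074, 0.1509]
tcp_rot: [0.027, 1.0, -0.0, 0.002]
force: [3.5, -0.4, 1.0]
finger_gap: 0.0704
gripper_force: 60.6
```

```bash
python3 st.py
```

```text
12.55 [0.5571 0.0074 0.1509] 176.9 F [ 3.5486 -0.3711  1.0346] T [ 0.0272 -1.155  -0.0462] 0.07043835614077751 60.6 q6 0.0683539853867437
contact x rel TCP: 0.07243745683253704 y: 0.026210331225070705
```

Call:
drive_tool --moves '[{"jaw":70,"tx":0.05,"ty":0,"tz":-0.15,"yaw":0},{"jaw":70,"tx":0.1,"ty":0,"tz":-0.3,"yaw":0},{"jaw":70,"tx":0.1,"ty":0,"tz":-0.3,"yaw":0}]'

```text
clock: 12.8
tool_pos: [0.5575, 0.0075, 0.1474]
tcp_rot: [0.027, 1.0, 0.0, 0.001]
force: [4.9, -0.4, 0.8]
finger_gap: 0.0705
gripper_force: 60.6
```

```bash
python3 st.py
```

```text
12.8 [0.5575 0.0075 0.1474] 176.9 F [ 4.8748 -0.3681  0.8458] T [-0.0276 -1.5395 -0.0556] 0.07054860670640148 60.6 q6 0.06827552155104376
contact x rel TCP: 0.08867576750439339 y: 0.0145757780786621
```

Call:
drive_tool --moves '[{"jaw":70,"tx":0.08,"ty":0,"tz":-0.15,"yaw":0},{"jaw":70,"tx":0.16,"ty":0,"tz":-0.3,"yaw":0},{"jaw":70,"tx":0.24,"ty":0,"tz":-0.43,"yaw":0}]'

```text
clock: 13.05
tool_pos: [0.5564, 0.0075, 0.1443]
tcp_rot: [0.027, 1.0, -0.0, -0.002]
force: [-16.1, -0.4, 26.6]
finger_gap: 0.0707
gripper_force: 64.4
```

```bash
python3 st.py
```

```text
13.05 [0.5564 0.0075 0.1443] 176.9 F [-16.0618  -0.3789  26.5786] T [-0.0017  2.5354 -0.0616] 0.07074647190666442 64.4 q6 0.06817194357303416
contact x rel TCP: 0.04926703538279788 y: 0.0030547816666649874
```

Call:
drive_tool --moves '[{"jaw":70,"tx":0.08,"ty":0,"tz":-0.15,"yaw":0},{"jaw":70,"tx":0.16,"ty":0,"tz":-0.28,"yaw":0},{"jaw":70,"tx":0.16,"ty":0,"tz":-0.28,"yaw":0}]'

```text
clock: 13.3
tool_pos: [0.555, 0.0074, 0.1417]
tcp_rot: [0.027, 1.0, -0.0, -0.004]
force: [-19.7, -0.8, 30.1]
finger_gap: 0.0703
gripper_force: 67.5
```

```bash
python3 st.py; python3 -c "
from plant import *
import pickle;pickle.dump({n:get_image(n) for n in('scene','wrist','top')},open('d4.pkl','wb'))"
```

```text
13.3 [0.555  0.0074 0.1417] 176.9 F [-19.6823  -0.8337  30.0968] T [-0.149   3.382  -0.0698] 0.07027086072822787 67.5 q6 0.0681413316072259
contact x rel TCP: 0.045527203896128826 y: 0.0016954476839865782
```

Call:
drive_tool --moves '[{"jaw":70,"tx":-0.2,"ty":0,"tz":-0.05,"yaw":0},{"jaw":70,"tx":-0.4,"ty":0,"tz":-0.1,"yaw":0},{"jaw":70,"tx":-0.5,"ty":0,"tz":-0.1,"yaw":0},{"jaw":70,"tx":-0.5,"ty":0,"tz":-0.1,"yaw":0}]'

```text
clock: 13.78
tool_pos: [0.554, 0.0075, 0.1406]
tcp_rot: [0.027, 1.0, -0.0, -0.001]
force: [-5.9, -0.9, 16.4]
finger_gap: 0.0704
gripper_force: 66.2
```

```bash
python3 st.py; python3 - <<'E'
from plant import *
from h import *
np.set_printoptions(linewidth=200)
d=get_image("wrist");pickle.dump(d,open("w6.pkl","wb"));im=d["image"]
for c in(225,250,275):print(c,[(r,*im[r,c][::-1].tolist()) for r in range(200,300,4)])
s=get_image("scene");pickle.dump(s,open("s6.pkl","wb"));h=s["image"].astype(int)
m=((h[...,2]>120)&(h[...,1]<60)&(h[...,0]<60)).astype(np.uint8);m[:,:180]=0;m[:,270:]=0;m[200:]=0
k,l,st,c=cv2.connectedComponentsWithStats(m);i=1+np.argmax(st[1:,4]);print(st[i],c[i])
q=np.argwhere(l==i)[:,::-1].astype(np.float32);print(cv2.boxPoints(cv2.minAreaRect(q)))
E
```

```text
13.7833 [0.554  0.0075 0.1406] 176.9 F [-5.8613 -0.8741 16.3879] T [-0.0752  0.6296 -0.021 ] 0.07038786147170972 66.2 q6 0.06821998257563033
contact x rel TCP: 0.0436496800736545 y: 0.007076927142092142
225 [(200, 157, 131, 93), (204, 83, 86, 79), (208, 84, 86, 82), (212, 81, 82, 78), (216, 79, 77, 75), (220, 66, 67, 63), (224, 61, 61, 60), (228, 60, 60, 58), (232, 61, 61, 60), (236, 66, 65, 62), (240, 93, 90, 86), (244, 133, 124, 124), (248, 136, 122, 120), (252, 107, 26, 24), (256, 126, 25, 20), (260, 142, 34, 30), (264, 149, 36, 24), (268, 154, 36, 34), (272, 156, 33, 28), (276, 153, 31, 26), (280, 100, 80, 75), (284, 97, 98, 96), (288, 97, 99, 93), (292, 99, 102, 98), (296, 101, 103, 97)]
250 [(200, 159, 133, 91), (204, 83, 84, 79), (208, 84, 85, 80), (212, 82, 83, 79), (216, 85, 87, 83), (220, 85, 85, 81), (224, 83, 84, 81), (228, 178, 170, 165), (232, 198, 188, 183), (236, 111, 107, 104), (240, 72, 71, 68), (244, 72, 73, 67), (248, 78, 69, 66), (252, 106, 26, 22), (256, 129, 27, 31), (260, 139, 27, 24), (264, 148, 31, 28), (268, 152, 33, 30), (272, 156, 37, 28), (276, 153, 34, 29), (280, 122, 104, 99), (284, 125, 123, 117), (288, 199, 189, 187), (292, 191, 183, 178), (296, 99, 100, 94)]
275 [(200, 160, 133, 96), (204, 83, 83, 81), (208, 84, 84, 80), (212, 84, 85, 80), (216, 85, 86, 82), (220, 83, 84, 81), (224, 81, 80, 78), (228, 84, 87, 84), (232, 82, 84, 80), (236, 136, 129, 124), (240, 182, 172, 169), (244, 157, 149, 144), (248, 135, 124, 121), (252, 108, 29, 27), (256, 126, 24, 19), (260, 138, 23, 18), (264, 149, 34, 29), (268, 152, 30, 28), (272, 154, 36, 30), (276, 153, 37, 30), (280, 186, 164, 158), (284, 127, 121, 117), (288, 98, 98, 92), (292, 98, 100, 94), (296, 97, 98, 92)]
[180 181  90  19 975] [226.04717949 191.39794872]
[[178.75616 193.81645]
 [180.46576 177.57536]
 [270.26028 187.02742]
 [268.5507  203.26851]]
```

Call:
drive_tool --moves '[{"jaw":100,"tx":-0.05,"ty":0,"tz":0.1,"yaw":0},{"jaw":100,"tx":-0.05,"ty":0,"tz":0.1,"yaw":0},{"jaw":100,"tx":-0.05,"ty":0,"tz":0.1,"yaw":0},{"jaw":100,"tx":-0.05,"ty":0,"tz":0.1,"yaw":0}]'

```text
clock: 14.22
tool_pos: [0.5539, 0.0075, 0.1392]
tcp_rot: [0.027, 1.0, -0.0, -0.001]
force: [-0.1, 0.1, 0.3]
finger_gap: 0.0855
gripper_force: 0.0
```

```bash
python3 st.py; python3 - <<'E'
from plant import *
from h import *
np.set_printoptions(linewidth=200)
d=get_image("wrist");pickle.dump(d,open("w7.pkl","wb"));im=d["image"]
for c in(225,250,275):print(c,[(r,*im[r,c][::-1].tolist()) for r in range(220,300,4)])
E
```

```text
14.2167 [0.5539 0.0075 0.1392] 176.9 F [-0.1376  0.1379  0.3174] T [ 0.0305  0.0592 -0.0025] 0.08545193215023494 0.0 q6 0.06823457626278703
contact x rel TCP: 0.006508467913504502 y: -0.00093385706865382
225 [(220, 58, 59, 55), (224, 55, 58, 55), (228, 65, 64, 61), (232, 59, 59, 58), (236, 104, 90, 87), (240, 158, 35, 30), (244, 189, 39, 34), (248, 165, 35, 31), (252, 146, 24, 20), (256, 150, 31, 30), (260, 149, 30, 25), (264, 138, 71, 68), (268, 187, 177, 173), (272, 120, 111, 108), (276, 77, 79, 75), (280, 100, 100, 93), (284, 95, 96, 92), (288, 99, 102, 97), (292, 97, 97, 92), (296, 98, 99, 95)]
250 [(220, 121, 117, 112), (224, 176, 169, 163), (228, 126, 120, 115), (232, 68, 70, 65), (236, 70, 66, 64), (240, 151, 32, 28), (244, 163, 37, 32), (248, 162, 37, 29), (252, 156, 33, 30), (256, 154, 39, 37), (260, 152, 33, 30), (264, 136, 29, 21), (268, 110, 108, 102), (272, 112, 110, 107), (276, 117, 115, 110), (280, 193, 184, 178), (284, 192, 183, 178), (288, 95, 95, 92), (292, 98, 98, 93), (296, 96, 98, 92)]
275 [(220, 82, 84, 79), (224, 83, 82, 80), (228, 91, 90, 87), (232, 171, 161, 157), (236, 166, 158, 153), (240, 121, 27, 26), (244, 145, 29, 23), (248, 161, 36, 29), (252, 168, 39, 32), (256, 154, 41, 38), (260, 150, 33, 27), (264, 142, 32, 29), (268, 186, 177, 171), (272, 193, 182, 177), (276, 182, 173, 169), (280, 89, 90, 85), (284, 95, 94, 90), (288, 97, 96, 93), (292, 93, 96, 90), (296, 96, 98, 91)]
```

```bash
python3 - <<'E'
from h import *
np.set_printoptions(precision=4,suppress=True,linewidth=200)
d=pickle.load(open("w7.pkl","rb"))
th=np.radians(-2.8);xh=np.array([np.cos(th),np.sin(th),0]);y=np.array([-np.sin(th),np.cos(th),0]);x=np.r_[0,0,.5]+xh*.866;n=np.r_[0,0,.866]-xh*.5
S=np.array([.5839,.0085,.1309])
for h in(0,.003,.006,.01):print(h,proj(d,[S+n*h-.022*x,S+n*h+.022*x,S+n*h+.022*y,S+n*h-.022*y]).round(1).tolist())
for a in (0,5,10):
    b=n*np.cos(np.radians(a))-x*np.sin(np.radians(a));e=x*np.cos(np.radians(a))+n*np.sin(np.radians(a))
    print("plate tilt+",a,proj(d,[S+b*.056-e*.007,S+b*.056+e*.007,S+b*.012-.007*e,S+b*.056+y*.036,S+b*.056-y*.036]).round(1).tolist())
im=d["image"].astype(int);m=((im[...,2]>100)&(im[...,1]<60)&(im[...,0]<60)).astype(np.uint8);m[:200]=0;m[330:]=0
k,l,st,c=cv2.connectedComponentsWithStats(m);i=1+np.argmax(st[1:,4]);print(st[i],c[i])
for cc in range(st[i,0],st[i,0]+st[i,2],12):
    r=np.where(l[:,cc]==i)[0];print(cc,r.min(),r.max(),end="; ")
g=im.sum(2)/3;w=(im.min(2)>110).astype(np.uint8);w[:205]=0;w[300:]=0;w[:,:150]=0;w[:,350:]=0
print([(r,np.where(w[r])[0].min(),np.where(w[r])[0].max()) for r in range(216,296,4) if w[r].any()])
E
```

```text
0 [[255.9, 224.9], [256.3, 287.7], [286.8, 255.5], [225.4, 255.7]]
0.003 [[255.9, 224.5], [256.3, 288.2], [287.3, 255.5], [225.0, 255.7]]
0.006 [[256.0, 224.0], [256.4, 288.7], [287.8, 255.5], [224.5, 255.7]]
0.01 [[256.0, 223.4], [256.4, 289.4], [288.5, 255.5], [223.9, 255.7]]
plate tilt+ 0 [[257.0, 241.9], [257.2, 269.6], [256.2, 245.1], [326.3, 255.1], [187.9, 255.7]]
plate tilt+ 5 [[256.9, 232.8], [257.1, 259.8], [256.2, 243.6], [325.6, 245.6], [188.4, 246.2]]
plate tilt+ 10 [[256.8, 224.0], [257.1, 250.0], [256.1, 242.2], [324.8, 236.4], [189.1, 237.0]]
[ 403  244  109   86 4695] [466.2588 277.1602]
403 247 257; 415 251 271; 427 251 291; 439 250 282; 451 248 284; 463 246 289; 475 244 301; 487 251 315; 499 258 328; 511 284 329; [(216, np.int64(318), np.int64(349)), (220, np.int64(250), np.int64(349)), (224, np.int64(239), np.int64(349)), (228, np.int64(234), np.int64(349)), (232, np.int64(230), np.int64(349)), (236, np.int64(272), np.int64(349)), (240, np.int64(320), np.int64(333)), (268, np.int64(223), np.int64(281)), (272, np.int64(226), np.int64(279)), (276, np.int64(229), np.int64(335)), (280, np.int64(233), np.int64(336)), (284, np.int64(239), np.int64(339)), (288, np.int64(321), np.int64(340)), (292, np.int64(321), np.int64(342))]
```

Call:
drive_tool --moves '[{"jaw":100,"tx":0,"ty":0,"tz":2,"yaw":0},{"jaw":100,"tx":0,"ty":0,"tz":5,"yaw":0},{"jaw":100,"tx":0.2,"ty":0.1,"tz":8,"yaw":0.12},{"jaw":100,"tx":0.4,"ty":0.2,"tz":9,"yaw":0.24},{"jaw":100,"tx":0.55,"ty":0.2,"tz":9,"yaw":0.36}]'

```text
clock: 14.68
tool_pos: [0.5624, 0.0097, 0.2333]
tcp_rot: [-0.155, 0.988, -0.0, 0.002]
force: [0.1, 0.1, -0.3]
finger_gap: 0.0854
gripper_force: 0.0
```

Call:
drive_tool --moves '[{"jaw":80,"tx":0,"ty":0,"tz":0,"yaw":0.12},{"jaw":70,"tx":0,"ty":0,"tz":0,"yaw":0.24},{"jaw":60,"tx":0,"ty":0,"tz":0,"yaw":0.36},{"jaw":60,"tx":0,"ty":0,"tz":0,"yaw":0.48},{"jaw":60,"tx":0,"ty":0,"tz":0,"yaw":0.6}]'

```text
clock: 15.1
tool_pos: [0.5601, 0.0095, 0.2295]
tcp_rot: [-0.44, 0.898, 0.0, -0.001]
force: [0.8, 0.3, -0.4]
finger_gap: 0.0508
gripper_force: 0.0
```

Call:
drive_tool --moves '[{"jaw":60,"tx":0,"ty":0,"tz":0,"yaw":0.12},{"jaw":60,"tx":0,"ty":0,"tz":0,"yaw":0.24},{"jaw":60,"tx":0,"ty":0,"tz":0,"yaw":0.36},{"jaw":60,"tx":0,"ty":0,"tz":0,"yaw":0.48},{"jaw":60,"tx":0,"ty":0,"tz":0,"yaw":0.61}]' --squeeze 25

```text
clock: 15.52
tool_pos: [0.56, 0.0095, 0.2294]
tcp_rot: [-0.688, 0.726, 0.0, -0.001]
force: [0.3, -0.1, -0.5]
finger_gap: 0.0512
gripper_force: 0.0
```

```bash
python3 st.py
```

```text
15.5167 [0.56   0.0095 0.2294] 266.9 F [ 0.2837 -0.1462 -0.5375] T [-0.0272  0.0274  0.0182] 0.05124241277335872 0.0 q6 -1.4992746284034952
contact x rel TCP: -0.016030945435108825 y: 0.0030216776519795168
```

Call:
drive_tool --moves '[{"jaw":60,"tx":0,"ty":0,"tz":-2,"yaw":0},{"jaw":60,"tx":0,"ty":0,"tz":-4,"yaw":0},{"jaw":60,"tx":0,"ty":0,"tz":-6,"yaw":0},{"jaw":60,"tx":0,"ty":0,"tz":-7.5,"yaw":0},{"jaw":60,"tx":0,"ty":0,"tz":-7.9,"yaw":0}]'

```text
clock: 15.93
tool_pos: [0.5582, 0.0095, 0.1479]
tcp_rot: [-0.685, 0.728, 0.002, -0.002]
force: [-0.5, -1.1, -1.2]
finger_gap: 0.0512
gripper_force: 0.0
```

Call:
drive_tool --moves '[{"jaw":45,"tx":0,"ty":0,"tz":0,"yaw":0},{"jaw":35,"tx":0,"ty":0,"tz":0,"yaw":0},{"jaw":25,"tx":0,"ty":0,"tz":0,"yaw":0},{"jaw":15,"tx":0,"ty":0,"tz":0,"yaw":0},{"jaw":10,"tx":0,"ty":0,"tz":0,"yaw":0}]' --squeeze 25

```text
clock: 16.35
tool_pos: [0.5537, 0.01, 0.1517]
tcp_rot: [-0.685, 0.728, 0.004, -0.004]
force: [-21.4, 0.7, 15.8]
finger_gap: 0.0167
gripper_force: 22.7
```

```bash
python3 st.py
```

```text
16.35 [0.5537 0.01   0.1517] 266.5 F [-21.4074   0.6583  15.8078] T [ 0.2434  4.9124 -0.0131] 0.016657133368171897 22.7 q6 -1.4931586047345358
contact x rel TCP: 0.022022543171641963 y: 0.004187126631305635
```

Call:
drive_tool --moves '[{"jaw":10,"tx":-0.3,"ty":0,"tz":0.1,"yaw":0},{"jaw":10,"tx":-0.6,"ty":0,"tz":0.2,"yaw":0},{"jaw":10,"tx":-0.6,"ty":0,"tz":0.2,"yaw":0}]'

```text
clock: 16.6
tool_pos: [0.5552, 0.0095, 0.1544]
tcp_rot: [-0.685, 0.728, -0.001, 0.001]
force: [-2.8, 1.0, 1.3]
finger_gap: 0.0159
gripper_force: 22.8
```

```bash
python3 st.py
```

```text
16.6 [0.5552 0.0095 0.1544] 266.5 F [-2.775   1.0194  1.3394] T [ 0.0326  0.6846 -0.0208] 0.015857749791815756 22.8 q6 -1.493107931398542
contact x rel TCP: 0.01050687336273128 y: -0.045301272685428544
```

Call:
drive_tool --moves '[{"jaw":10,"tx":0,"ty":0,"tz":0,"yaw":-0.08},{"jaw":10,"tx":0,"ty":0,"tz":0,"yaw":-0.16},{"jaw":10,"tx":0,"ty":0,"tz":0,"yaw":-0.24},{"jaw":10,"tx":0,"ty":0,"tz":0,"yaw":-0.32},{"jaw":10,"tx":0,"ty":0,"tz":0,"yaw":-0.4}]'

```text
clock: 17.02
tool_pos: [0.5549, 0.0108, 0.1546]
tcp_rot: [-0.526, 0.851, 0.001, 0.001]
force: [-5.7, 2.6, 8.5]
finger_gap: 0.0156
gripper_force: 24.6
```

```bash
python3 st.py
```

```text
17.0167 [0.5549 0.0108 0.1546] 243.4 F [-5.7478  2.6093  8.4521] T [0.6603 1.0076 0.1683] 0.015598148602332882 24.6 q6 -1.0896146802152733
contact x rel TCP: 0.03866111058813823 y: 0.0013186370532365186
```

Call:
drive_tool --moves '[{"jaw":10,"tx":-0.03,"ty":0,"tz":0.05,"yaw":-0.09},{"jaw":10,"tx":-0.05,"ty":0,"tz":0.1,"yaw":-0.18},{"jaw":10,"tx":-0.05,"ty":0,"tz":0.1,"yaw":-0.27},{"jaw":10,"tx":-0.05,"ty":0,"tz":0.1,"yaw":-0.36},{"jaw":10,"tx":-0.05,"ty":0,"tz":0.1,"yaw":-0.45}]'

```text
clock: 17.43
tool_pos: [0.5539, 0.0107, 0.1558]
tcp_rot: [-0.323, 0.947, 0.001, 0.001]
force: [-8.6, 3.2, 10.2]
finger_gap: 0.0137
gripper_force: 24.1
```

```bash
python3 st.py
```

```text
17.4333 [0.5539 0.0107 0.1558] 217.6 F [-8.5954  3.2173 10.2446] T [0.8611 1.6228 0.25  ] 0.013696452987525504 24.1 q6 -0.6390814371664997
contact x rel TCP: 0.04003340004638438 y: 0.004829436709820394
```

Call:
drive_tool --moves '[{"jaw":10,"tx":-0.1,"ty":0.05,"tz":0.1,"yaw":-0.09},{"jaw":10,"tx":-0.2,"ty":0.08,"tz":0.25,"yaw":-0.18},{"jaw":10,"tx":-0.2,"ty":0.08,"tz":0.25,"yaw":-0.27},{"jaw":10,"tx":-0.2,"ty":0.08,"tz":0.25,"yaw":-0.36},{"jaw":10,"tx":-0.2,"ty":0.08,"tz":0.25,"yaw":-0.45}]'

```text
clock: 17.85
tool_pos: [0.5528, 0.0108, 0.1577]
tcp_rot: [-0.103, 0.995, 0.0, 0.001]
force: [-2.2, 2.0, 2.0]
finger_gap: 0.0133
gripper_force: 23.5
```

```bash
python3 st.py
```

```text
17.85 [0.5528 0.0108 0.1577] 191.8 F [-2.2422  1.9927  2.0397] T [0.5661 0.3789 0.2884] 0.013345953779098712 23.5 q6 -0.18754819619653962
contact x rel TCP: 0.04060948234875181 y: 0.013349286055966955
```

Call:
drive_tool --moves '[{"jaw":5,"tx":-0.05,"ty":0.05,"tz":0.05,"yaw":-0.05},{"jaw":5,"tx":-0.1,"ty":0.1,"tz":0.1,"yaw":-0.14},{"jaw":5,"tx":-0.1,"ty":0.1,"tz":0.1,"yaw":-0.22},{"jaw":5,"tx":-0.1,"ty":0.1,"tz":0.1,"yaw":-0.3}]' --squeeze 60

```text
clock: 18.18
tool_pos: [0.552, 0.0113, 0.1585]
tcp_rot: [0.046, 0.999, -0.0, 0.001]
force: [-1.9, -0.5, 0.8]
finger_gap: 0.0114
gripper_force: 56.6
```

```bash
python3 st.py; python3 - <<'E'
from plant import *
from h import *
d=get_image("wrist");pickle.dump(d,open("w8.pkl","wb"));im=d["image"].astype(int)
m=((im[...,2]>95)&(im[...,1]<65)&(im[...,0]<65)).astype(np.uint8);m[:170]=0;m[:,:180]=0;m[:,330:]=0
for r in range(180,330,10):
    c=np.where(m[r])[0]
    if len(c):print(r,c.min(),c.max(),end="; ")
w=(im.min(2)>115).astype(np.uint8)
print([(r,np.where(w[r,180:330])[0].min()+180,np.where(w[r,180:330])[0].max()+180) for r in range(200,310,6) if w[r,180:330].any()])
E
```

```text
18.1833 [0.552  0.0113 0.1585] 174.7 F [-1.8747 -0.5432  0.7669] T [-0.0169  0.1327  0.4028] 0.011383715026573342 56.6 q6 0.11335474713044354
contact x rel TCP: 0.08913750281263483 y: 0.027491575575103844
190 236 255; 200 233 257; 210 234 259; 220 236 259; 230 243 263; 240 243 262; 250 243 262; 260 243 262; 270 242 264; 280 242 264; 290 241 265; 300 248 266; [(200, np.int64(308), np.int64(329)), (206, np.int64(308), np.int64(329)), (212, np.int64(308), np.int64(329)), (218, np.int64(309), np.int64(329)), (224, np.int64(226), np.int64(329)), (230, np.int64(221), np.int64(311)), (236, np.int64(230), np.int64(275)), (242, np.int64(230), np.int64(235)), (248, np.int64(229), np.int64(229)), (254, np.int64(228), np.int64(228)), (260, np.int64(232), np.int64(329)), (266, np.int64(312), np.int64(322)), (272, np.int64(315), np.int64(318)), (302, np.int64(236), np.int64(269)), (308, np.int64(236), np.int64(270))]
```

Call:
drive_tool --moves '[{"jaw":5,"tx":0,"ty":0,"tz":0.05,"yaw":-0.06},{"jaw":5,"tx":0,"ty":0,"tz":0.05,"yaw":-0.13},{"jaw":5,"tx":0,"ty":0,"tz":0.05,"yaw":-0.2}]'

```text
clock: 18.48
tool_pos: [0.5514, 0.0109, 0.1591]
tcp_rot: [0.145, 0.989, -0.0, 0.001]
force: [-2.4, -0.7, 3.2]
finger_gap: 0.0111
gripper_force: 56.8
```

```bash
python3 st.py
```

```text
18.4833 [0.5514 0.0109 0.1591] 163.3 F [-2.4293 -0.6658  3.2204] T [-0.2185  0.4367  0.4791] 0.011071633035115864 56.8 q6 0.31112098623145856
contact x rel TCP: 0.031750867912519756 y: -0.008041563219910374
```

Call:
drive_tool --moves '[{"jaw":5,"tx":0,"ty":0,"tz":0,"yaw":-0.06},{"jaw":5,"tx":0,"ty":0,"tz":0,"yaw":-0.13},{"jaw":5,"tx":0,"ty":0,"tz":0,"yaw":-0.2}]'

```text
clock: 18.73
tool_pos: [0.5511, 0.0108, 0.1596]
tcp_rot: [0.243, 0.97, -0.0, 0.001]
force: [-5.7, -1.9, 8.2]
finger_gap: 0.0106
gripper_force: 57.6
```

```bash
python3 st.py; python3 - <<'E'
from plant import *
from h import *
d=get_image("wrist");pickle.dump(d,open("w9.pkl","wb"));im=d["image"].astype(int)
m=((im[...,2]>95)&(im[...,1]<65)&(im[...,0]<65)).astype(np.uint8);m[:170]=0;m[:,:180]=0;m[:,330:]=0
for r in range(180,330,10):
    c=np.where(m[r])[0]
    if len(c):print(r,c.min(),c.max(),end="; ")
E
```

```text
18.7333 [0.5511 0.0108 0.1596] 151.9 F [-5.7228 -1.864   8.2275] T [-0.4424  1.1286  0.3559] 0.010564774557579329 57.6 q6 0.5112027065848875
contact x rel TCP: 0.028561913710265428 y: 0.001536782421092167
190 233 251; 200 233 258; 210 233 260; 220 235 261; 230 243 262; 240 244 261; 250 244 262; 260 244 262; 270 245 263; 280 246 264; 290 247 264; 300 250 269;
```

Call:
drive_tool --moves '[{"jaw":35,"tx":0,"ty":0,"tz":0,"yaw":0},{"jaw":35,"tx":0,"ty":0,"tz":0,"yaw":0},{"jaw":35,"tx":0.3,"ty":0,"tz":-0.45,"yaw":0},{"jaw":35,"tx":0.5,"ty":0,"tz":-0.8,"yaw":0},{"jaw":35,"tx":0.5,"ty":0,"tz":-0.8,"yaw":0}]'

```text
clock: 19.2
tool_pos: [0.5562, 0.011, 0.1491]
tcp_rot: [0.242, 0.97, -0.0, -0.0]
force: [0.3, -1.2, 0.6]
finger_gap: 0.0301
gripper_force: 0.6
```

```bash
python3 st.py; python3 - <<'E'
from plant import *
from h import *
d=get_image("wrist");pickle.dump(d,open("w10.pkl","wb"));im=d["image"].astype(int)
m=((im[...,2]>95)&(im[...,1]<65)&(im[...,0]<65)).astype(np.uint8);m[:170]=0;m[:,:180]=0;m[:,330:]=0
for r in range(180,330,10):
    c=np.where(m[r])[0]
    if len(c):print(r,c.min(),c.max(),end="; ")
th=np.radians(-2.8);xh=np.array([np.cos(th),np.sin(th),0]);y=np.array([-np.sin(th),np.cos(th),0]);x=np.r_[0,0,.5]+xh*.866;n=np.r_[0,0,.866]-xh*.5
S=np.array([.5829,.0085,.1303])
for f in(90,105,120):
    a=np.radians(f);w=np.cos(a)*y+np.sin(a)*x
    print(f,proj(d,[S+.056*n+.03*w,S+.056*n-.03*w]).round(0).tolist())
E
```

```text
19.2 [0.5562 0.011  0.1491] 152.0 F [ 0.2785 -1.2234  0.5946] T [-0.2329  0.0226  0.0732] 0.030066679901288088 0.6 q6 0.5096534597486198
contact x rel TCP: -0.010096564146549697 y: 0.016912551351888048
190 224 245; 200 224 254; 210 224 256; 220 226 257; 230 228 259; 240 230 261; 250 231 263; 260 233 265; 270 233 266; 280 235 268; 290 236 270; 300 239 268; 310 242 260; 90 [[269.0, 295.0], [230.0, 193.0]]
105 [[255.0, 299.0], [242.0, 190.0]]
120 [[241.0, 298.0], [256.0, 189.0]]
```

Call:
drive_tool --moves '[{"jaw":20,"tx":0,"ty":0,"tz":0,"yaw":0},{"jaw":10,"tx":0,"ty":0,"tz":0,"yaw":0},{"jaw":5,"tx":0,"ty":0,"tz":0,"yaw":0},{"jaw":5,"tx":0,"ty":0,"tz":0,"yaw":0}]' --squeeze 60

```text
clock: 19.58
tool_pos: [0.554, 0.0105, 0.1498]
tcp_rot: [0.242, 0.97, -0.001, -0.001]
force: [-6.3, -5.2, 5.9]
finger_gap: 0.0127
gripper_force: 58.5
```

```bash
python3 st.py
```

```text
19.5833 [0.554  0.0105 0.1498] 152.0 F [-6.3209 -5.21    5.9352] T [-0.6032  1.2143  0.323 ] 0.012671155876935573 58.5 q6 0.5092280363432312
contact x rel TCP: 0.04207664293376635 y: 0.07245408873680473
```

Call:
drive_tool --moves '[{"jaw":5,"tx":0,"ty":0,"tz":0,"yaw":-0.08},{"jaw":5,"tx":0,"ty":0,"tz":0,"yaw":-0.16},{"jaw":5,"tx":0,"ty":0,"tz":0,"yaw":-0.24}]'

```text
clock: 19.83
tool_pos: [0.5539, 0.0118, 0.1497]
tcp_rot: [0.357, 0.934, -0.0, -0.002]
force: [-26.7, -5.4, 27.3]
finger_gap: 0.0123
gripper_force: 83.5
```

```bash
python3 st.py
```

```text
19.8333 [0.5539 0.0118 0.1497] 138.1 F [-26.7473  -5.3864  27.2728] T [-0.5179  4.977   0.894 ] 0.012298641852387458 83.5 q6 0.7510194119216684
contact x rel TCP: 0.05458141470022118 y: 0.026405452804632544
```

Call:
drive_tool --moves '[{"jaw":35,"tx":0,"ty":0,"tz":0,"yaw":0},{"jaw":35,"tx":0,"ty":0,"tz":0,"yaw":0},{"jaw":35,"tx":0,"ty":0,"tz":0,"yaw":0}]' --squeeze 30

```text
clock: 20.08
tool_pos: [0.5559, 0.0115, 0.1498]
tcp_rot: [0.357, 0.934, 0.0, -0.0]
force: [-0.8, 0.0, -0.5]
finger_gap: 0.03
gripper_force: 0.6
```

```bash
cat > wing.py <<'E'
from plant import *
from h import *
d=get_image("wrist");im=d["image"].astype(int)
m=((im[...,2]>95)&(im[...,1]<65)&(im[...,0]<65)).astype(np.uint8);m[:150]=0;m[:,:170]=0;m[:,345:]=0;m[340:]=0
k,l,st,_=cv2.connectedComponentsWithStats(m);i=1+np.argmax(st[1:,4]);q=np.argwhere(l==i)[:,::-1].astype(np.float32)
r=cv2.minAreaRect(q);b=cv2.boxPoints(r);print("rect",np.round(r[0]),np.round(r[1]))
th=np.radians(-2.8);xh=np.array([np.cos(th),np.sin(th),0]);y=np.array([-np.sin(th),np.cos(th),0]);x=np.r_[0,0,.5]+xh*.866;n=np.r_[0,0,.866]-xh*.5
S=np.array([.5829,.0085,.1303])
# long edges of rect on plane of plate top
e=[(b[j],b[(j+1)%4]) for j in range(4)];e=sorted(e,key=lambda t:-np.linalg.norm(t[0]-t[1]))[:2]
for p in e:
    W=onplane(d,p,S+.056*n,n);v=W[1]-W[0];print("phi",round(np.degrees(np.arctan2(v@x,v@y))%180,1),"L",round(np.linalg.norm(v)*1e3,1),"off xc,y",((W.mean(0)-S)@x*1e3).round(1),((W.mean(0)-S)@y*1e3).round(1))
E
python3 st.py; python3 wing.py
```

```text
20.0833 [0.5559 0.0115 0.1498] 138.2 F [-0.7912  0.0465 -0.5234] T [-0.1374  0.2509 -0.0162] 0.0300412807492113 0.6 q6 0.7495452544957091
contact x rel TCP: -0.0018252233305096712 y: -0.05002214020953783
rect [249. 252.] [130.  40.]
phi 122.0 L 69.1 off xc,y 9.5 8.4
phi 120.9 L 72.4 off xc,y -2.5 -11.9
```

Call:
drive_tool --moves '[{"jaw":10,"tx":0,"ty":0,"tz":0,"yaw":0},{"jaw":10,"tx":0,"ty":0,"tz":0.1,"yaw":0},{"jaw":10,"tx":-0.1,"ty":0,"tz":0.2,"yaw":-0.1},{"jaw":10,"tx":-0.2,"ty":0,"tz":0.3,"yaw":-0.2},{"jaw":10,"tx":-0.3,"ty":0,"tz":0.4,"yaw":-0.3}]' --squeeze 30

```text
clock: 20.55
tool_pos: [0.5531, 0.0104, 0.151]
tcp_rot: [0.494, 0.869, -0.001, -0.0]
force: [4.0, -3.2, -11.8]
finger_gap: 0.0154
gripper_force: 41.0
```

```bash
python3 st.py; python3 wing.py
```

```text
20.55 [0.5531 0.0104 0.151 ] 120.8 F [  4.0469  -3.1608 -11.8207] T [-0.3382 -1.0611  0.5611] 0.015410063394651008 41.0 q6 1.0537903219971705
contact x rel TCP: -0.01340351868746932 y: -0.053180087637573835
rect [259. 250.] [128.  40.]
phi 142.4 L 69.2 off xc,y 13.5 7.9
phi 142.5 L 73.8 off xc,y -4.6 -8.6
```

Call:
drive_tool --moves '[{"jaw":10,"tx":0.0,"ty":0,"tz":-0.1,"yaw":-0.07},{"jaw":10,"tx":0.0,"ty":0,"tz":-0.1,"yaw":-0.15},{"jaw":10,"tx":0,"ty":0,"tz":-0.1,"yaw":-0.22},{"jaw":10,"tx":0,"ty":0,"tz":-0.1,"yaw":-0.3}]'

```text
clock: 20.93
tool_pos: [0.5532, 0.0106, 0.1523]
tcp_rot: [0.618, 0.786, -0.001, 0.0]
force: [1.4, -5.1, -3.9]
finger_gap: 0.0154
gripper_force: 43.6
```

```bash
python3 st.py; python3 wing.py
```

```text
20.9333 [0.5532 0.0106 0.1523] 103.7 F [ 1.3857 -5.1118 -3.9216] T [-0.7741 -0.4314  0.5843] 0.015424654454404552 43.6 q6 1.3521032755842042
contact x rel TCP: -0.3301021869727476 y: -1.1586917190142518
rect [263. 248.] [128.  46.]
phi 155.8 L 69.9 off xc,y 18.7 7.0
phi 157.0 L 77.0 off xc,y -6.0 -8.6
```

Call:
drive_tool --moves '[{"jaw":10,"tx":0.0,"ty":0,"tz":0,"yaw":-0.06},{"jaw":10,"tx":0.0,"ty":0,"tz":0,"yaw":-0.12},{"jaw":10,"tx":0,"ty":0,"tz":0,"yaw":-0.18},{"jaw":10,"tx":0,"ty":0,"tz":0,"yaw":-0.24}]' --squeeze 45

```text
clock: 21.32
tool_pos: [0.5536, 0.0104, 0.1536]
tcp_rot: [0.707, 0.707, -0.0, 0.001]
force: [-0.8, -4.1, 2.2]
finger_gap: 0.0151
gripper_force: 43.9
```

```bash
python3 st.py; python3 wing.py
```

```text
21.3167 [0.5536 0.0104 0.1536] 90.1 F [-0.7729 -4.0591  2.2454] T [-0.8805  0.0741  0.7101] 0.015092521316175393 43.9 q6 1.589942278611031
contact x rel TCP: 0.029034381824293163 y: 0.021248214695587495
rect [265. 244.] [129.  49.]
phi 169.0 L 81.4 off xc,y -7.3 -8.0
phi 166.6 L 72.1 off xc,y 22.0 5.4
```

Call:
drive_tool --moves '[{"jaw":5,"tx":0.0,"ty":0,"tz":-0.1,"yaw":-0.05},{"jaw":5,"tx":0.0,"ty":0,"tz":-0.1,"yaw":-0.1},{"jaw":5,"tx":0,"ty":0,"tz":-0.1,"yaw":-0.16},{"jaw":5,"tx":0,"ty":0,"tz":-0.1,"yaw":-0.22}]' --squeeze 70

```text
clock: 21.7
tool_pos: [0.5543, 0.0106, 0.1547]
tcp_rot: [0.78, 0.626, 0.001, 0.002]
force: [-4.8, -4.5, 14.7]
finger_gap: 0.0129
gripper_force: 70.4
```

```bash
python3 st.py; python3 wing.py
```

```text
21.7 [0.5543 0.0106 0.1547] 77.5 F [-4.822  -4.5374 14.7303] T [-0.8427  0.812   1.1008] 0.012906108014685542 70.4 q6 1.809038236184115
contact x rel TCP: 0.02353366082435362 y: 0.015249644672897932
rect [266. 240.] [129.  51.]
phi 177.4 L 74.1 off xc,y 24.9 3.8
phi 1.1 L 85.9 off xc,y -8.4 -6.5
```

Call:
drive_tool --moves '[{"jaw":5,"tx":0.0,"ty":0,"tz":0,"yaw":-0.05},{"jaw":5,"tx":0.0,"ty":0,"tz":0,"yaw":-0.1},{"jaw":5,"tx":0,"ty":0,"tz":0,"yaw":-0.14},{"jaw":5,"tx":0,"ty":0,"tz":0,"yaw":-0.14}]' --squeeze 90

```text
clock: 22.08
tool_pos: [0.5548, 0.0107, 0.156]
tcp_rot: [0.821, 0.57, 0.002, 0.002]
force: [-7.1, -3.3, 23.1]
finger_gap: 0.012
gripper_force: 90.1
```

```bash
python3 st.py; python3 wing.py
```

```text
22.0833 [0.5548 0.0107 0.156 ] 69.6 F [-7.1186 -3.3358 23.0574] T [-0.8364  1.4178  0.9839] 0.011962876606326322 90.1 q6 1.9478535470576452
contact x rel TCP: 0.014705154076656332 y: -0.00047015879666109786
rect [266. 235.] [124.  52.]
phi 7.0 L 84.7 off xc,y -8.4 -4.3
phi 2.7 L 71.8 off xc,y 27.5 4.1
```

Call:
drive_tool --moves '[{"jaw":40,"tx":0.0,"ty":0,"tz":0,"yaw":0},{"jaw":40,"tx":0.0,"ty":0,"tz":0,"yaw":0},{"jaw":45,"tx":0,"ty":0,"tz":0,"yaw":0}]'

```text
clock: 22.38
tool_pos: [0.5533, 0.0116, 0.1522]
tcp_rot: [0.822, 0.57, 0.001, -0.0]
force: [0.5, -0.2, -1.2]
finger_gap: 0.0386
gripper_force: 0.0
```

```bash
python3 st.py; python3 wing.py
```

```text
22.3833 [0.5533 0.0116 0.1522] 69.5 F [ 0.4851 -0.2012 -1.1836] T [ 0.0098 -0.0342 -0.0595] 0.03857653172610022 0.0 q6 1.949123745991808
contact x rel TCP: -0.015360827002924205 y: 0.025695293080080065
rect [269. 242.] [130.  53.]
phi 8.0 L 89.0 off xc,y -9.6 -6.7
phi 3.4 L 75.0 off xc,y 26.4 2.0
```

Call:
drive_tool --moves '[{"jaw":45,"tx":0.15,"ty":-0.1,"tz":-0.3,"yaw":0.1},{"jaw":20,"tx":0.15,"ty":-0.1,"tz":-0.3,"yaw":0.1},{"jaw":5,"tx":0.15,"ty":-0.1,"tz":-0.3,"yaw":0.1},{"jaw":5,"tx":0.15,"ty":-0.1,"tz":-0.3,"yaw":0.1},{"jaw":5,"tx":0.15,"ty":-0.1,"tz":-0.3,"yaw":0.1}]' --squeeze 80

```text
clock: 22.85
tool_pos: [0.5564, 0.0103, 0.1501]
tcp_rot: [0.793, 0.61, 0.001, 0.001]
force: [2.6, 0.4, 3.8]
finger_gap: 0.0153
gripper_force: 80.8
```

```bash
python3 st.py; python3 wing.py
```

```text
22.85 [0.5564 0.0103 0.1501] 75.1 F [2.6167 0.3787 3.8336] T [-0.3488 -1.5055  0.7266] 0.01529151445261744 80.8 q6 1.8489592293952535
contact x rel TCP: 0.1239729395876796 y: -0.06032313463542623
rect [262. 243.] [131.  51.]
phi 6.8 L 77.4 off xc,y 24.5 0.7
phi 11.4 L 90.4 off xc,y -9.2 -5.4
```

Call:
drive_tool --moves '[{"jaw":5,"tx":0,"ty":0,"tz":0,"yaw":-0.05},{"jaw":5,"tx":0,"ty":0,"tz":0,"yaw":-0.1},{"jaw":5,"tx":0,"ty":0,"tz":0,"yaw":-0.1}]'

```text
clock: 23.15
tool_pos: [0.5568, 0.0106, 0.1504]
tcp_rot: [0.822, 0.569, 0.002, 0.001]
force: [3.7, 0.1, 4.4]
finger_gap: 0.0154
gripper_force: 79.2
```

```bash
python3 st.py; python3 wing.py
```

```text
23.15 [0.5568 0.0106 0.1504] 69.3 F [3.7184 0.0656 4.3538] T [-0.1661 -1.7245  1.0387] 0.01542207182126305 79.2 q6 1.950103783887057
contact x rel TCP: 0.1090024763532716 y: -0.023215303185361674
rect [264. 242.] [130.  52.]
phi 10.4 L 77.1 off xc,y 26.3 0.5
phi 15.4 L 90.9 off xc,y -8.1 -4.2
```

Call:
drive_tool --moves '[{"jaw":45,"tx":0,"ty":0,"tz":0,"yaw":0},{"jaw":50,"tx":0,"ty":0,"tz":0,"yaw":0},{"jaw":50,"tx":0,"ty":0,"tz":1,"yaw":0},{"jaw":50,"tx":0,"ty":0,"tz":4,"yaw":0},{"jaw":50,"tx":0,"ty":0,"tz":8,"yaw":0}]'

```text
clock: 23.62
tool_pos: [0.5509, 0.0103, 0.2267]
tcp_rot: [0.822, 0.569, -0.004, -0.003]
force: [0.6, 0.6, 0.2]
finger_gap: 0.0425
gripper_force: 0.0
```

Call:
drive_tool --moves '[{"jaw":50,"tx":-1,"ty":3,"tz":2,"yaw":0},{"jaw":50,"tx":-2,"ty":6,"tz":4,"yaw":0},{"jaw":50,"tx":-3,"ty":9,"tz":5,"yaw":0},{"jaw":50,"tx":-4,"ty":12,"tz":5,"yaw":0},{"jaw":50,"tx":-5,"ty":15,"tz":5,"yaw":0}]'

```text
clock: 24.03
tool_pos: [0.5036, 0.1614, 0.2803]
tcp_rot: [0.822, 0.569, 0.0, -0.0]
force: [2.2, 0.2, -0.7]
finger_gap: 0.0426
gripper_force: 0.0
```

Call:
drive_tool --moves '[{"jaw":50,"tx":-1,"ty":4,"tz":0,"yaw":0},{"jaw":50,"tx":-2,"ty":8,"tz":0,"yaw":0},{"jaw":50,"tx":-3,"ty":12,"tz":0,"yaw":0},{"jaw":50,"tx":-3,"ty":12,"tz":0,"yaw":0}]'

```text
clock: 24.37
tool_pos: [0.4716, 0.286, 0.2788]
tcp_rot: [0.82, 0.572, -0.0, -0.002]
force: [-0.2, -0.4, -0.1]
finger_gap: 0.0426
gripper_force: 0.0
```

```bash
python3 - <<'E'
from plant import *
from h import *
np.set_printoptions(precision=4,suppress=True,linewidth=220)
D={n:get_image(n) for n in("top","scene","wrist")};pickle.dump(D,open("d9.pkl","wb"));d=D["top"]
D0=pickle.load(open("d0.pkl","rb"))["top"]
th=np.radians(-2.8);xh=np.array([np.cos(th),np.sin(th),0]);y=np.array([-np.sin(th),np.cos(th),0]);x=np.r_[0,0,.5]+xh*.866;n=np.r_[0,0,.866]-xh*.5
S=np.array([.5839,.0085,.1309])
ys=np.arange(20,60,2)
for k in(D0,d):
    g=cv2.cvtColor(k["image"],cv2.COLOR_BGR2GRAY).astype(np.float32)
    for xo in(25,-28):
        p=proj(k,[S+y*a/1e3+x*xo/1e3 for a in ys]).astype(np.float32);print(xo,cv2.remap(g,p[:,0],p[:,1],1).ravel().astype(int))
df=cv2.absdiff(d["image"],D0["image"]).max(2)>60
k,l,st,c=cv2.connectedComponentsWithStats(df.astype(np.uint8))
print([st[i].tolist() for i in range(1,k) if st[i,4]>15])
im=d["image"].astype(int);m=((im[...,2]>130)&(im[...,1]<80)&(im[...,0]<70)).astype(np.uint8)
m=m[120:185,250:330];q=np.argwhere(m)[:,::-1].astype(np.float32)+[250,120];print("wing top view",len(q),q.mean(0) if len(q) else "", cv2.minAreaRect(q.astype(np.float32)) if len(q)>5 else "")
P=proj(d,[S+.056*n,S+.056*n+.036*y,S+.056*n-.036*y,S+.0]);print(P)
q=cv2.minAreaRect(q.astype(np.float32));b=cv2.boxPoints(q);W=onplane(d,b,S+.056*n,n);print([(((w-S)@x*1e3).round(1),((w-S)@y*1e3).round(1)) for w in W])
E
```

```text
25 [ 78  78  78  78  78  78  78  78  78  79  80  97 137 178 187 189 190 191 196 205]
-28 [ 76  77  77  77  77  77  77  78  78  78  81  90 138 177 200 202 202 203 211 211]
25 [ 73  73  73  73  74  73  73  73  73  74  76  98 135 171 180 181 182 185 197 202]
-28 [ 64  64  64  64  64  64  64  65  67  68  72  84 139 178 194 195 194 200 217 210]
[[76, 113, 189, 271, 19189], [278, 149, 27, 19, 263], [496, 160, 16, 10, 105], [133, 165, 16, 16, 145], [453, 165, 30, 6, 134], [289, 171, 95, 28, 1031], [454, 197, 22, 6, 84], [482, 199, 30, 30, 353], [190, 203, 7, 9, 25], [372, 279, 140, 19, 1140], [266, 300, 228, 84, 5861], [487, 303, 10, 3, 18], [498, 302, 14, 22, 178], [450, 320, 20, 4, 41], [445, 321, 67, 63, 3187], [275, 336, 30, 23, 381], [306, 345, 13, 7, 38], [251, 348, 16, 13, 115], [320, 348, 19, 30, 36], [265, 355, 11, 10, 54], [375, 356, 12, 3, 17], [282, 361, 10, 12, 43], [299, 370, 17, 14, 105], [342, 379, 12, 5, 37]]
wing top view 225 [290.4667 160.5956] ((290.9764404296875, 160.6058807373047), (27.767101287841797, 8.568753242492676), 12.528807640075684)
[[288.4738 162.3574]
 [274.9209 161.584 ]
 [302.0264 163.1312]
 [287.9077 154.8589]]
[(np.float64(-0.3), np.float64(31.8)), (np.float64(23.6), np.float64(28.5)), (np.float64(11.0), np.float64(-44.1)), (np.float64(-13.1), np.float64(-41.3))]
```

```bash
python3 -c "
from plant import *
print(job_done())"
```

```text
the job is handed in; nothing more can be done
None
```

I inserted the red T-bolt through the foot slot, turned it clockwise until the nut was tight, let go and handed the job in. The shoe holder did not move along the channel. I did not see the head itself under the lips, but torque rose from about 0.6 to 1.1 N m as I tightened, which fits it being clamped square across.

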